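# Load the UV box with grinding balls and slide its sticky cover shut

### The arm

A 7-joint arm with a two-finger parallel gripper is mounted at the origin on the work surface. World frame = base frame: x ahead of the robot, y to its left, z up, the work surface at z = 0. Lengths are in m, angles in rad, forces in N, time in s.
With the tool pointing down it reaches from about 0.4 to 0.9 m from the base axis. Payload 5.5 kg.
Tool frame: the origin (TCP) lies midway between the tips of the shut fingers; the grasp point (between the pads) lies 19 mm behind it; y points along the fingers, z is the direction in which the jaws open and shut, and the axes are right-handed (so a half turn about y gives the same grasp; the last joint's range is limited). The gripper opens to 92 mm and grips with 3 to 60 N. Pads are 19 mm wide; open, the fingers measure 130 mm over their backs; the gripper's body (75 mm by 190 mm) begins 47 mm behind the grasp point.
Start: joints at [1.57, 0.501, -0.427, 1.55, 0.221, 1.138, -0.21], TCP at [0.17, -0.628, 0.227] pointing down, gripper open.
Joint ranges: [-2.88, 2.88], [-0.31, 2.03], [-1.54, 1.56], [0.2, 2.42], [-1.41, 4.55], [0.19, 2.02], [-2.57, 2.57]. Speed limits (rad/s): [2.57, 2.57, 3.14, 3.14, 3.14, 3.14, 3.14].

### API

Orientations are given as a rotation vector (axis times angle).
In Python, from workcell import state, capture, calibration, close_job gives the robot as it stands. The module is installed in compiled form; this text tells all that it offers.
- The arm moves only by the tool drive_tool, never from a script. Its argument "motion" is a list of rows, each a list of 6 numbers: the shift along the tool's x, y, z in mm, then the turn, a rotation vector about the tool's x, y, z in degrees. A call has 1 to 5 rows; each row is the pose to reach, as a shift and turn from the pose commanded when the call began, along the tool's axes at that moment; what a row does not reach only later rows make up. A row lasts 1/12 s, in which the tool goes at most 41.7 mm and 7.16 degrees, less where a joint would pass 70% of its speed; a pose out of reach is approached as far as the arm can. A call with a gripper value outside its range is refused whole. "fingers" is the closure in counts, from 0 (fully open) to 255 (shut), set as the call begins (left out, the last holds). The fingers move at their own pace and stop on an object; "grip_force" is the grip in N (left out, the last holds). Time passes only in rows, so rows that repeat a pose let the fingers close. It gives the time, the measured TCP pose, the force and the opening at its end, in the units of the state.
- state(): the state, without advancing time (a new reading comes with each control period).
- capture(name): name is "side" or "top"; returns the picture (480x640x3 uint8, red, green, blue); there is no depth.
- calibration(name): a dict with "fx", "fy", "cx", "cy" (pixels), "D" ([k1, k2, p1, p2, k3] as OpenCV has them; the pictures are not rectified), "view" (4x4, takes a point from world to camera coordinates). Camera axes: x right, y up, looking along -z (the intrinsics and any distortion apply to the point x, -y, -z); pixel columns grow to the right and rows downward; lengths in m; the calibration is good to about 2 mm. A picture is of the moment at which its call begins. calibration takes no time and is no camera call.
- close_job(): hands the job in, once; it reports no verdict.
The state is a dict: "t": time; "joint_positions": joint angles; "joint_vel": joint speeds; "tau": joint torques, N m; "position": TCP position; "orientation": TCP orientation; "ft_force": force on the tool from outside, world axes, zero at the start; "ft_torque": the same for the moment, N m; "width": opening from 0.0 (shut) to 1.0 (fully open).
Only numpy, scipy, OpenCV 4.12 (cv2) and the standard library are available. Lean on these libraries where they do the work, as an engineer would, in place of code of your own. Each camera call takes 0.05 s, during which the arm holds its last target.

### The job

Tip the four steel grinding balls from the pouring boat into the glass dish inside the UV box, lowering the boat's lip close over the dish first so that they roll in gently, and stand the empty boat upright on the bench again, clear of the box. Then slide the box's glass cover fully home against the front stop at both ends: it runs in a sticky track and jams if one end gets far ahead, so push its two finger knobs by turns in short strokes and never force it. Leave the tube rack, the tip box and the bottle where they stand.

Things in the scene. Friction and masses are not known exactly. Their poses are not given: they have to be found in the camera images.
- uvbox: Low white top-loading UV box, fixed to the bench, 355 mm (its x) by 360 mm (y), 90 mm high. Origin: on the bench, mid-width, 160 mm behind its front face. +x points to its rear hood, -x to its front (to the robot at yaw 0), +y to its left end, z up. Front wall with stop bar x -160 to -154.5 mm, top at z = 78 mm; side channels at |y| 147 to 180 mm, tops at z = 80 mm.
- chamber (a point): Point on the chamber's steel floor, 12 mm above the bench, mid-width, 97.5 mm in front of the box's origin. Axes as the box. The chamber is 276 mm wide (y) and open from above from 47.5 mm in front of this point back to the cover's front edge.
- hood_front (a point): Middle of the front upper edge of the rear hood, 90 mm above the bench; the hood is as wide as the box and runs 145 mm back (+x). The open cover lies under it. At the start at least 30 mm are free between each knob and the hood.
- knob_left (a point): Centre of the left (+y) finger knob of the sliding glass cover: upright black round post, 18 mm in diameter, 25 mm high, on the pane, its base 70.5 and its top 95.5 mm above the bench. The pane, 0.85 kg, 210 mm along x, 288 mm wide, 5 mm thick, begins 37.5 mm in front of the knob centres and reaches back under the hood. Its top is at the knobs' base. Axes as the box when square.
- knob_right (a point): Centre of the right (-y) finger knob, like the left one, 236 mm from it. The track is sticky: some 4 to 6 N at a knob moves that end while the other stays as the pivot. Worn glides let the cover rack: it jams when one knob is about 25 mm ahead of the other; a push at the other knob frees it. It stays where it is left. Some 60 N on a jammed cover breaks it.
- home_left (a point): Fixed point where the left knob's centre lies when the cover is fully shut against the front stop. At the start the knob is 100 to 125 mm behind it (+x of the box).
- home_right (a point): The same for the right knob.
- dish: Round glass dish standing loose on the chamber floor, outside diameter 90 mm, height 20 mm, wall 3 mm, floor 4 mm thick. Origin: centre of its underside; z up. Its rim is 32 mm above the bench.
- boat_mid (a point): Middle of the stainless pouring boat, 18 mm above its underside. Open trough 110 mm long (its x) by 56 mm wide (y) by 36 mm high, 0.11 kg, with flat parallel side walls from x = -55 to +25 mm, to be gripped across the width. +x points out of its mouth, z up. It stands on the bench at one of four places beside the box, with the balls in it.
- boat_lip (a point): Middle of the boat's pouring lip: 55 mm in front of boat_mid, 15.5 mm above the boat's underside; the mouth is 50 mm wide inside. The last 33 mm of the floor ramp up 23 degrees to it, so the balls stay in while the boat is pitched mouth-down by less than about 20 degrees and all roll out at 45 to 50.
- ball0_center (a point): Centre of a steel grinding ball, 16 mm in diameter, 17 g, in the boat at the start. The glass dish is chipped if a ball goes faster than 1.2 m/s (a fall of some 70 mm).
- ball1_center (a point): Centre of a steel grinding ball, 16 mm in diameter, 17 g, in the boat at the start. The glass dish is chipped if a ball goes faster than 1.2 m/s (a fall of some 70 mm).
- ball2_center (a point): Centre of a steel grinding ball, 16 mm in diameter, 17 g, in the boat at the start. The glass dish is chipped if a ball goes faster than 1.2 m/s (a fall of some 70 mm).
- ball3_center (a point): Centre of a steel grinding ball, 16 mm in diameter, 17 g, in the boat at the start. The glass dish is chipped if a ball goes faster than 1.2 m/s (a fall of some 70 mm).
- rack: Bystander: blue tube rack, 72 by 108 mm (x, y), 56 mm high with tubes, loose. Origin: centre of its underside.
- tipbox: Bystander: purple pipette-tip box with a clear lid, 78 by 113 mm (x, y), 58 mm high, loose. Origin: centre of its underside.
- bottle: Bystander: glass reagent bottle, diameter 66 mm, 130 mm high to the top of its cap, loose. Origin: centre of its underside.
Things that resemble listed ones, but are neither listed nor needed, are in the scene too. Several things have the shape of the dish; the one meant has the colours described above.

How it is judged:
By the outcome, as a careful person would: the job done as asked, in the order asked, and still so for the second after the job is handed in, with the robot touching nothing.
It also fails if it takes over 70 s, if anything falls off the work surface, if the arm or the gripper's body presses on something with over 40 N, if the wrist force passes 120 N, or if a joint passes its speed limit or range.

## Working session

There is one attempt and no reset: what is moved stays moved. The work goes in short steps, Python scripts to look and compute and a tool call to move; the robot and the scene stay as the last step left them, time stands still between calls to the robot, and variables do not carry over. Pictures are saved under pics/ and viewed, and the job is handed in when it is done.

Besides the shell and the picture viewer there is one more tool, called after "Emit:" as name(argument=value, ...) on one line, values as JSON. drive_tool: Moves the arm, as the interface text tells. Its arguments: {"type":"object","properties":{"motion":{"type":"array"},"fingers":{"type":"number"},"grip_force":{"type":"number"}},"required":["motion"]}

```bash
mkdir -p pics; ls
python3 - <<'E'
from workcell import state, capture, calibration
import cv2
print(state())
for n in("side","top"):
    c=calibration(n);print(n,c)
    cv2.imwrite(f"pics/{n}0.png",capture(n)[:,:,::-1])
E
```

```text
pics
{'t': 0.0, 'joint_positions': array([ 1.57021146,  0.50184594, -0.42681359,  1.55143448,  0.22078396,
        1.1383018 , -0.21033339]), 'joint_vel': array([-8.11086697e-04,  6.73948892e-05, -3.25403558e-04, -2.09767036e-04,
        5.02584515e-04,  1.38963186e-03,  2.53153040e-04]), 'tau': array([-2.55059131e-04, -5.66583288e+01, -5.81568807e+00, -2.79109365e+01,
       -6.84585725e-02,  3.06432007e-02,  1.62789684e-04]), 'position': array([ 0.16927286, -0.6268515 ,  0.22568799]), 'orientation': array([-0.27623005,  2.08268111, -2.07863557]), 'ft_force': array([ 0.51527032, -0.41097663,  1.72661441]), 'ft_torque': array([-0.04733244,  0.06190191,  0.01766974]), 'width': 0.9962741206873712}
side {'fx': 591.7299077352704, 'fy': 591.7299077352704, 'cx': 310.88158931462476, 'cy': 243.3363997774615, 'D': array([-0.08934636,  0.        ,  0.        ,  0.        ,  0.        ]), 'view': array([[-0.9944089 , -0.1054914 ,  0.00474341,  0.47037246],
       [ 0.06945578, -0.61956454,  0.78186679, -0.09292598],
       [-0.07954138,  0.77782475,  0.62342748, -1.2644847 ],
       [ 0.        ,  0.        ,  0.        ,  1.        ]])}
top {'fx': 608.8549930743943, 'fy': 608.8549930743943, 'cx': 321.8206343671082, 'cy': 239.3267695783786, 'D': array([-0.08424326,  0.        ,  0.        ,  0.        ,  0.        ]), 'view': array([[ 0.00644181, -0.99996662,  0.00502638, -0.0220116 ],
       [ 0.9879951 ,  0.00714039,  0.15432012, -0.46023801],
       [-0.15435086,  0.00397194,  0.98800812, -1.63170225],
       [ 0.        ,  0.        ,  0.        ,  1.        ]])}
```

View pics/side0.png

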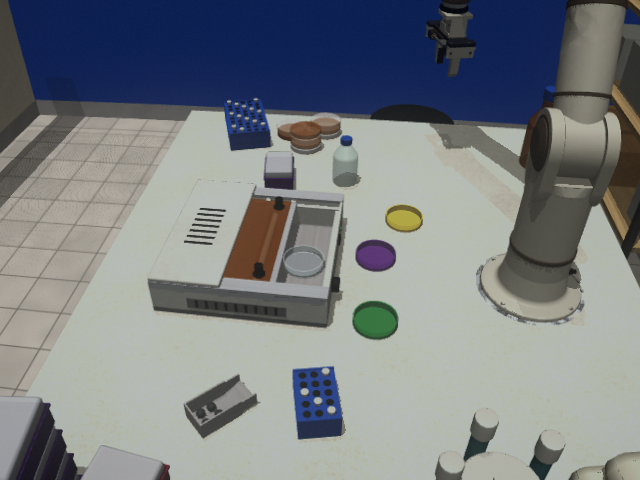

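View pics/top0.png

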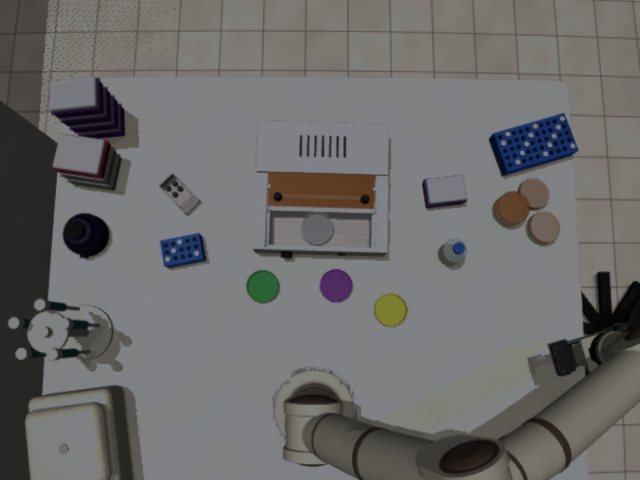

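The top picture shows the UV box centred near (322,188), with knobs at (278,197) and (365,199) and the glass dish at (318,228). The boat with balls is at (180,194), mouth to the lower right. The blue rack is at (183,250), the tip box at (445,191) and the bottle at (454,252).

Round dish candidates are clear (318,228), green (263,287), purple (336,286) and yellow (390,310). Only the clear one, inside the box, fits. I'll enlarge to confirm.

```bash
cat > h.py <<'E'
import numpy as np, cv2
from workcell import state, capture, calibration
from scipy.spatial.transform import Rotation as R
def px2w(n,uv,z):
    c=calibration(n);K=np.array([[c['fx'],0,c['cx']],[0,c['fy'],c['cy']],[0,0,1]])
    u=cv2.undistortPoints(np.array(uv,float).reshape(-1,1,2),K,c['D']).reshape(-1,2)
    V=c['view'];Rm=V[:3,:3];o=-Rm.T@V[:3,3]
    d=np.c_[u[:,0],-u[:,1],-np.ones(len(u))]@Rm
    z=np.broadcast_to(z,(len(u),))
    return o+d*((z-o[2])/d[:,2])[:,None]
def w2px(n,P):
    c=calibration(n);K=np.array([[c['fx'],0,c['cx']],[0,c['fy'],c['cy']],[0,0,1]])
    V=c['view'];p=np.atleast_2d(P)@V[:3,:3].T+V[:3,3];p=p*[1,-1,-1]
    return cv2.projectPoints(p,np.zeros(3),np.zeros(3),K,c['D'])[0].reshape(-1,2)
def crop(img,x0,y0,w,h,s,name):
    c=cv2.resize(img[y0:y0+h,x0:x0+w],None,fx=s,fy=s,interpolation=cv2.INTER_CUBIC)
    c=np.clip(c.astype(float)*1.5,0,255).astype(np.uint8)
    st=10
    for x in range(-(-x0//st)*st,x0+w,st):
        cv2.line(c,((x-x0)*s,0),((x-x0)*s,8 if x%50 else 20),(0,0,255),1)
        if x%20==0: cv2.putText(c,str(x),((x-x0)*s,20),0,.4,(0,0,255),1)
    for y in range(-(-y0//st)*st,y0+h,st):
        cv2.line(c,(0,(y-y0)*s),(8,(y-y0)*s),(0,0,255),1)
        if y%20==0: cv2.putText(c,str(y),(10,(y-y0)*s+4),0,.4,(0,0,255),1)
    cv2.imwrite(name,c)
E
python3 - <<'E'
from h import *
t=cv2.imread('pics/top0.png');s=cv2.imread('pics/side0.png')
crop(t,245,110,155,150,5,'pics/tbox.png')
crop(t,150,165,70,70,8,'pics/tboat.png')
crop(s,140,170,220,160,3,'pics/sbox.png')
crop(s,175,365,100,80,7,'pics/sboat.png')
E
```

```text
(no output)
```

View pics/tbox.png

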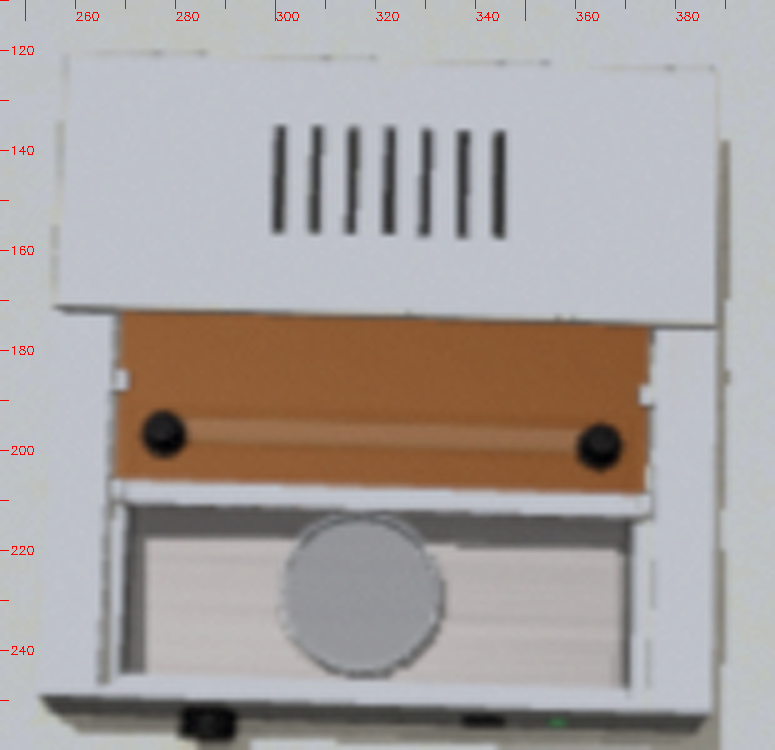

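View pics/tboat.png

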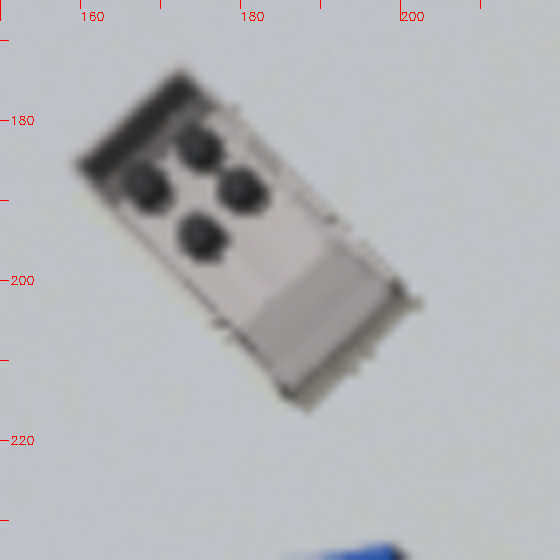

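View pics/sboat.png

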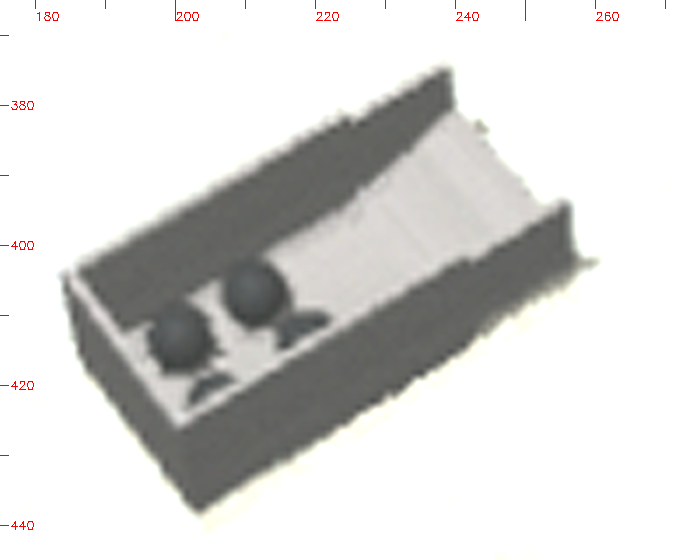

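View pics/sbox.png

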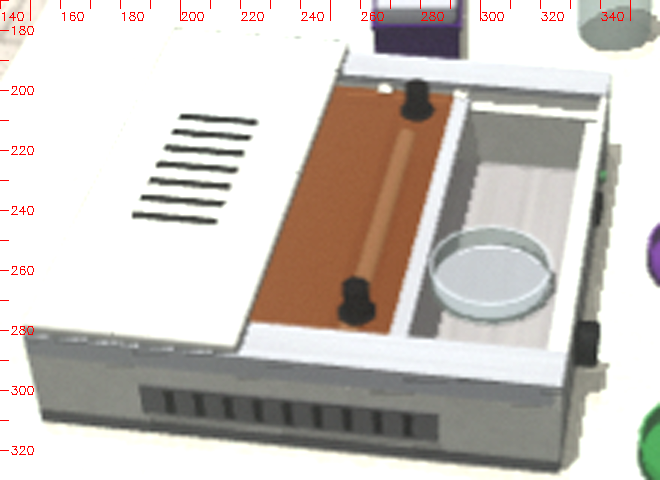

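Run:
```python
from h import *
np.set_printoptions(precision=4,suppress=True)
print('boat',px2w('top',[(172.5,174.5),(160,185.5),(200,201),(186,214.5)],.036))
print('boat side',px2w('side',[(184,404),(200,426),(238.5,375),(255,394.5)],.036))
print('balls',px2w('top',[(174.5,183),(168.5,188),(180,188.5),(175.5,194.5)],.011))
print('knobs top',px2w('top',[(277.5,196.3),(365,198.7)],.0955))
print('knobs side',px2w('side',[(256.8,263.5),(277.5,198)],.0955))
print('dish top',px2w('top',[(317.3,229)],.032), 'side',px2w('side',[(303,262)],.032))
print('dish diam',px2w('top',[(301,229),(334,229),(317.3,212.5),(317.3,245.5)],.032))
print('hood front',px2w('top',[(255.5,171.3),(388,175)],.09))
print('hood rear',px2w('top',[(258,121),(388,123.5)],.09))
print('front',px2w('top',[(253,249.3),(387,252)],.08))
print('side front',px2w('side',[(327,298.5),(343,194.5)],.08), px2w('side',[(255,185),(219.5,287)],.09))
print('rack',px2w('top',[(160,241),(201,233),(206,261),(166,268)],.04))
s=state();print(R.from_rotvec(s['orientation']).as_matrix())
```

```text
boat [[0.6409 0.4002 0.036 ]
 [0.6092 0.4339 0.036 ]
 [0.5655 0.3197 0.036 ]
 [0.5271 0.3571 0.036 ]]
boat side [[0.6443 0.4021 0.036 ]
 [0.607  0.4411 0.036 ]
 [0.5655 0.3308 0.036 ]
 [0.5294 0.3688 0.036 ]]
balls [[0.6228 0.3995 0.011 ]
 [0.6082 0.416  0.011 ]
 [0.6068 0.3831 0.011 ]
 [0.5894 0.3951 0.011 ]]
knobs top [[ 0.5665  0.1005  0.0955]
 [ 0.5617 -0.1332  0.0955]]
knobs side [[ 0.5709  0.0991  0.0955]
 [ 0.5645 -0.1337  0.0955]]
dish top [[ 0.4896 -0.0063  0.032 ]] side [[0.4892 0.0102 0.032 ]]
dish diam [[ 0.4893  0.0386  0.032 ]
 [ 0.49   -0.0522  0.032 ]
 [ 0.5359 -0.0059  0.032 ]
 [ 0.4438 -0.0066  0.032 ]]
hood front [[ 0.6365  0.1616  0.09  ]
 [ 0.629  -0.1962  0.09  ]]
hood rear [[ 0.779   0.1584  0.09  ]
 [ 0.7748 -0.1981  0.09  ]]
front [[ 0.4253  0.1642  0.08  ]
 [ 0.4206 -0.1923  0.08  ]]
side front [[ 0.425   0.1671  0.08  ]
 [ 0.4172 -0.1881  0.08  ]] [[ 0.6274 -0.1902  0.09  ]
 [ 0.631   0.1689  0.09  ]]
rack [[0.4519 0.425  0.04  ]
 [0.4749 0.3126 0.04  ]
 [0.3977 0.2961 0.04  ]
 [0.3776 0.4051 0.04  ]]
[[-0.9654 -0.0004  0.2608]
 [-0.2608  0.0017 -0.9654]
 [-0.     -1.     -0.0017]]
```

The crops confirm the clear glass dish: rim centre at (317.3,229) in the top view, 92 mm across, on the chamber floor. The boat's rear corners are at (172.5,174.5) and (160,185.5), and its mouth is toward (193,208). Next I fit the boat pose.

Run:
```python
from h import *
from scipy.optimize import least_squares
np.set_printoptions(precision=4,suppress=True)
# order: rear (-y world side first)
T=[(172.5,174.5),(160,185.5),(200,201),(186,214.5)]; S=[(184,404),(200,426),(238.5,375),(255,394.5)]
def pts(p):
    x,y,a,h=p;c,s=np.cos(a),np.sin(a)
    L=np.array([[-55,28,36],[-55,-28,36],[55,28,h],[55,-28,h]])/1000.
    L=np.c_[x+c*L[:,0]-s*L[:,1],y+s*L[:,0]+c*L[:,1],L[:,2]]
    return L
def f(p,sw=False):
    P=pts(p)
    return np.r_[(w2px('top',P)-T2).ravel(),(w2px('side',P)-S2).ravel()]
for o in([0,1,2,3],[1,0,3,2]):
    T2=np.array(T)[o];S2=np.array(S)[o]
    r=least_squares(f,[.586,.379,np.radians(-136),30.])
    print(r.x,np.degrees(r.x[2]),r.cost,r.fun.round(1))
# overlay + knob fit
```

```text
[ 0.5876  0.3807 -2.3482 25.021 ] -134.54076020914914 6.976047227942179 [ 0.1 -1.8 -2.1  1.   0.  -0.4 -0.6  0.1 -0.8 -1.   0.7 -0.8 -0.5 -0.2
  1.3  0.3]
[ 0.5882  0.3796 -2.3989 25.1088] -137.445020347225 2190.7141379865384 [ 14.  -13.3 -13.8  10.8  14.  -13.1 -15.3  13.7 -17.  -25.1  14.9  19.9
 -15.7 -19.6  17.8  20.7]
```

```bash
cat >> h.py <<'E'
def toolR(yaw_deg,lean_deg):
    """boat yaw; lean: tool axis tilted so fingers point toward boat +x by lean (deg)"""
    a=np.radians(yaw_deg);l=np.radians(lean_deg)
    b=np.array([np.cos(a),np.sin(a),0]);n=np.array([-np.sin(a),np.cos(a),0])
    d=b*np.sin(l)-np.array([0,0,1])*np.cos(l)
    return np.c_[np.cross(d,n),d,n]
def go(pos,Rm,ref=None):
    s=state();R0=R.from_rotvec(s['orientation']).as_matrix()
    sh=R0.T@(np.array(pos)-s['position'])*1000
    rv=R.from_matrix(R0.T@Rm).as_rotvec(degrees=True)
    print([round(float(v),1) for v in np.r_[sh,rv]])
def grasp_tcp(g,Rm): return np.array(g)+.019*Rm[:,1]
def rep():
    s=state();np.set_printoptions(precision=4,suppress=True)
    print(s['t'],s['position'],s['ft_force'],s['width'],s['joint_positions']);print(R.from_rotvec(s['orientation']).as_matrix())
YB=-134.5
E
python3 - <<'E'
from h import *
go([.55,0,.28],toolR(-110,0))
go([.602,.395,.15],toolR(YB,20))
E
```

```text
[-531.1, -53.3, -506.0, 0.1, -54.9, -0.0]
[-684.3, 77.3, -873.6, 5.4, -30.1, -19.6]
```

Emit:
drive_tool(motion=[[-28, -8, -27, 0, 0, 0], [-56, -16, -54, 0, 0, 0], [-84, -24, -81, 0, 0, 0], [-112, -32, -108, 0, 0, 0], [-140, -40, -135, 0, 0, 0]], fingers=0)

```text
t: 0.52
position: [0.2699, -0.4587, 0.2666]
orientation: [-0.276, 2.082, -2.08]
ft_force: [1.5, -1.0, 0.4]
width: 1.001
```

Emit:
drive_tool(motion=[[-28, -3, -27, 0, -4, 0], [-56, -6, -54, 0, -9, 0], [-84, -9, -81, 0, -14, 0], [-112, -12, -108, 0, -19, 0], [-140, -12, -135, 0, -24, 0]])

```text
t: 0.93
position: [0.3701, -0.2921, 0.2791]
orientation: [-0.652, 1.823, -1.825]
ft_force: [1.5, -0.9, 0.1]
width: 1.001
```

Run:
```python
from h import *
rep()
go([.55,0.02,.27],toolR(-120,0))
go([.602,.395,.15],toolR(YB,20))
```

```text
0.9333 [ 0.3701 -0.2921  0.2791] [ 1.5074 -0.8723  0.0555] 1.0006734365961827 [ 1.2692  0.141  -0.7142  1.9124  0.103   1.1237 -0.3686]
[[-0.7732  0.0002  0.6342]
 [-0.6342 -0.0009 -0.7732]
 [ 0.0004 -1.      0.0009]]
[-337.1, 8.9, -127.2, -0.0, -20.6, 0.0]
[-615.1, 128.6, -384.3, 1.0, -6.1, -20.0]
```

Emit:
drive_tool(motion=[[-33, 0, -18, 0, 0, 0], [-66, 0, -36, 0, 0, 0], [-99, 0, -54, 0, 0, 0], [-132, 0, -72, 0, 0, 0], [-165, 0, -90, 0, 0, 0]])

```text
t: 1.35
position: [0.4407, -0.1182, 0.2787]
orientation: [-0.649, 1.826, -1.828]
ft_force: [0.9, 0.3, -0.1]
width: 1.001
```

Emit:
drive_tool(motion=[[-33, 3, -20, 0, 0, 0], [-66, 6, -40, 0, 0, 0], [-99, 9, -60, 0, 0, 0], [-132, 12, -80, 0, 0, 0], [-165, 15, -100, 0, 0, 0]])

```text
t: 1.77
position: [0.5057, 0.0633, 0.2634]
orientation: [-0.649, 1.827, -1.828]
ft_force: [0.3, -0.1, 0.2]
width: 0.998
```

Emit:
drive_tool(motion=[[-33, 3, -20, 0, -1, -2], [-66, 10, -40, 0, -2, -5], [-99, 15, -60, 0, -3, -9], [-132, 20, -80, 0, -4, -14], [-165, 25, -100, 0, -5, -19]])

```text
t: 2.18
position: [0.5712, 0.244, 0.238]
orientation: [-1.071, 1.741, -1.972]
ft_force: [2.8, -0.5, 0.9]
width: 0.999
```

Run:
```python
from h import *
rep()
g=[.6016,.395,.026];Rm=toolR(YB,20);p=grasp_tcp(g,Rm);print(p)
go(p-.09*Rm[:,1],Rm);go(p,Rm)
```

```text
2.1833 [0.5712 0.244  0.238 ] [ 2.7913 -0.5326  0.853 ] 0.9987020444323635 [-0.0258  0.7656 -0.8159  1.2979  0.5148  1.6393 -1.6377]
[[-0.6767 -0.2457  0.694 ]
 [-0.6582 -0.2205 -0.7198]
 [ 0.3299 -0.9439 -0.0124]]
[0.597  0.3904 0.0081]
[-190.8, 88.4, -86.4, 1.2, -1.2, -0.7]
[-189.6, 178.4, -84.5, 1.2, -1.2, -0.7]
```

Emit:
drive_tool(motion=[[-38, 8, -17, 0, 0, 0], [-76, 20, -35, 0, 0, 0], [-115, 40, -52, 1, -1, -0.5], [-153, 65, -69, 1.2, -1.2, -0.7], [-190, 88, -86, 1.2, -1.2, -0.7]])

```text
t: 2.6
position: [0.6141, 0.4003, 0.107]
orientation: [-1.093, 1.703, -1.969]
ft_force: [0.3, 0.2, -0.1]
width: 1.002
```

Emit:
drive_tool(motion=[[0, 0, 0, 0, 0, 0]])

```text
t: 2.68
position: [0.6075, 0.4025, 0.0961]
orientation: [-1.115, 1.701, -1.966]
ft_force: [-2.3, 0.1, -3.8]
width: 1.001
```

Run:
```python
from h import *
rep()
g=[.6016,.395,.026];Rm=toolR(YB,20);p=grasp_tcp(g,Rm)
go(p,Rm)
t=capture('top')[:,:,::-1];s=capture('side')[:,:,::-1]
crop(t,130,145,120,100,5,'pics/t1.png');crop(s,140,300,160,150,4,'pics/s1.png')
```

```text
2.6833 [0.6075 0.4025 0.0961] [-2.2506  0.1184 -3.8037] 1.0012623285596658 [-0.3309  1.0932 -0.7375  0.9759  0.613   1.632  -1.7102]
[[-0.6483 -0.2487  0.7196]
 [-0.6764 -0.2456 -0.6943]
 [ 0.3494 -0.9369 -0.009 ]]
[-15.8, 88.0, 1.7, 0.3, 0.7, 0.5]
```

View pics/s1.png

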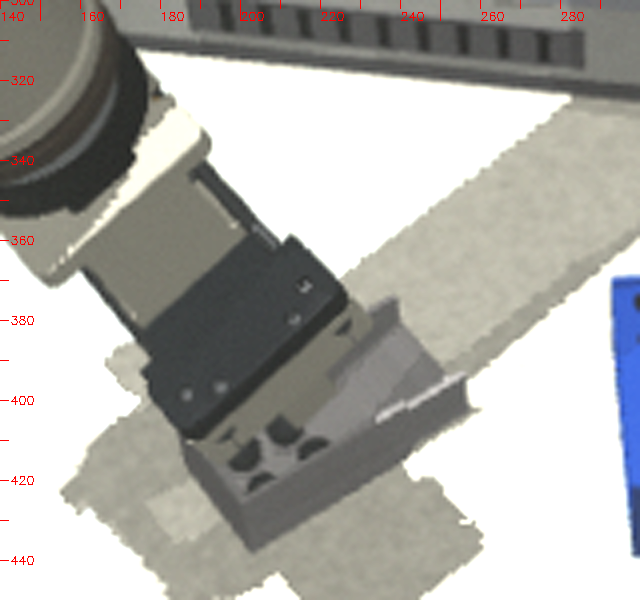

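View pics/t1.png

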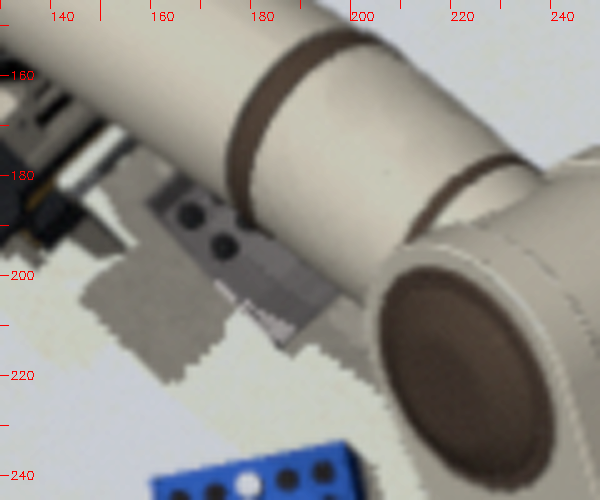

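Run:
```python
from h import *
rep()
g=[.6016,.395,.026];Rm=toolR(YB,20);p=grasp_tcp(g,Rm)
go(p,Rm)
```

```text
2.7833 [0.6117 0.399  0.1047] [0.6464 0.3131 0.6659] 1.0010375333866972 [-0.3247  1.0819 -0.7384  0.9759  0.6134  1.6356 -1.7097]
[[-0.6546 -0.242   0.7161]
 [-0.6737 -0.2431 -0.6979]
 [ 0.343  -0.9393 -0.0039]]
[-17.7, 96.3, -4.1, 0.1, 0.3, 0.1]
```

Emit:
drive_tool(motion=[[-9, 15, -2, 0, 0, 0], [-18, 30, -4, 0, 0, 0], [-18, 45, -4, 0, 0, 0], [-18, 55, -4, 0, 0, 0], [-18, 55, -4, 0, 0, 0]])

```text
t: 3.2
position: [0.6105, 0.3973, 0.05]
orientation: [-1.092, 1.704, -1.973]
ft_force: [0.3, -0.1, 0.6]
width: 1.001
```

Run:
```python
from h import *
g=[.6016,.395,.026];Rm=toolR(YB,20);p=grasp_tcp(g,Rm)
go(p,Rm)
s=capture('side')[:,:,::-1]
crop(s,150,320,140,130,5,'pics/s2.png')
```

```text
[-0.7, 44.3, -4.7, 0.0, -0.0, -0.2]
```

View pics/s2.png

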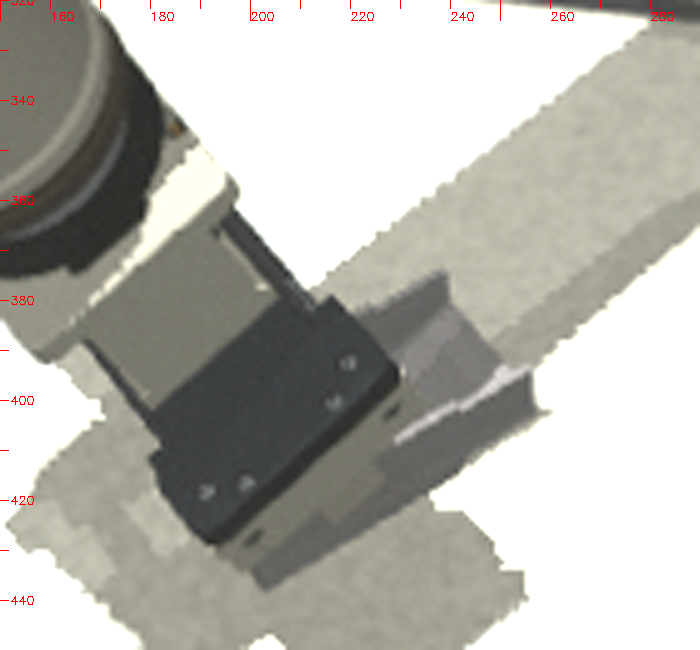

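Emit:
drive_tool(motion=[[0, 12, -5, 0, 0, 0], [-1, 24, -5, 0, 0, 0], [-1, 36, -5, 0, 0, 0], [-1, 44, -5, 0, 0, 0], [-1, 44, -5, 0, 0, 0]])

```text
t: 3.67
position: [0.5958, 0.3918, 0.0069]
orientation: [-1.096, 1.703, -1.972]
ft_force: [-0.8, -0.9, -0.7]
width: 0.999
```

Run:
```python
from h import *
g=[.6016,.395,.026];Rm=toolR(YB,20);p=grasp_tcp(g,Rm)
go(p,Rm);rep()
```

```text
[0.6, -1.1, 1.9, 0.0, 0.1, -0.1]
3.6667 [0.5958 0.3918 0.0069] [-0.7544 -0.8877 -0.6638] 0.9985668330912072 [-0.3119  1.1538 -0.7142  1.0749  0.6485  1.4839 -1.7544]
[[-0.6576 -0.2393  0.7143]
 [-0.672  -0.2424 -0.6998]
 [ 0.3406 -0.9402 -0.0014]]
```

Emit:
drive_tool(motion=[[0, 0, 0, 0, 0, 0], [0, 0, 0, 0, 0, 0], [0, 0, 0, 0, 0, 0], [0, 0, 0, 0, 0, 0], [0, 0, 0, 0, 0, 0]], fingers=255, grip_force=30)

```text
t: 4.08
position: [0.5976, 0.394, 0.0104]
orientation: [-1.089, 1.705, -1.969]
ft_force: [0.4, 0.1, 0.1]
width: 0.688
```

Run:
```python
from h import *
rep()
s=capture('side')[:,:,::-1]
crop(s,150,320,140,130,5,'pics/s3.png')
```

```text
4.0833 [0.5976 0.394  0.0104] [0.4422 0.0842 0.0719] 0.6883615786139633 [-0.3127  1.1509 -0.7161  1.071   0.6481  1.4851 -1.7541]
[[-0.6593 -0.2359  0.7139]
 [-0.6728 -0.2387 -0.7003]
 [ 0.3356 -0.942  -0.0014]]
```

View pics/s3.png

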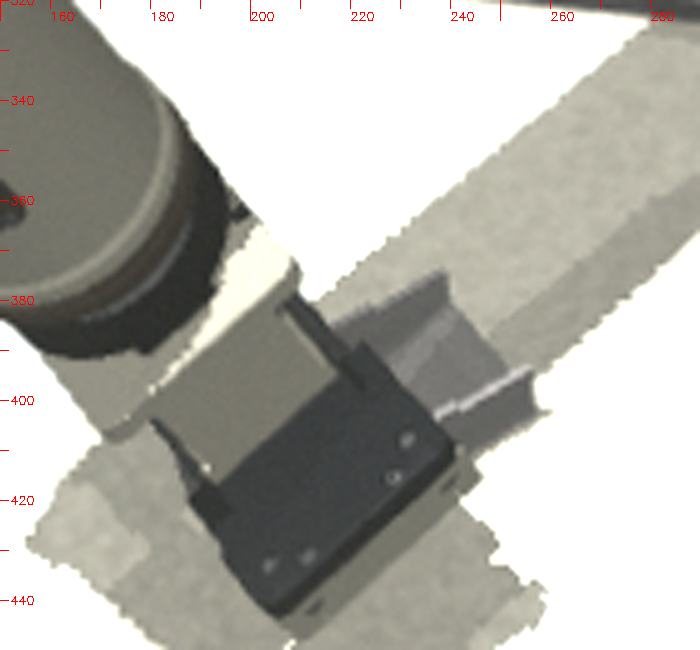

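Emit:
drive_tool(motion=[[0, 0, 0, 0, 0, 0], [0, 0, 0, 0, 0, 0], [0, 0, 0, 0, 0, 0], [0, 0, 0, 0, 0, 0]])

```text
t: 4.47
position: [0.5978, 0.3937, 0.0102]
orientation: [-1.089, 1.705, -1.969]
ft_force: [0.9, -0.7, 2.0]
width: 0.606
```

Run:
```python
from h import *
rep()
```

```text
4.4667 [0.5978 0.3937 0.0102] [ 0.9033 -0.725   1.9941] 0.6059673494122557 [-0.3125  1.1509 -0.7158  1.0711  0.6484  1.485  -1.7541]
[[-0.6595 -0.2358  0.7138]
 [-0.6726 -0.239  -0.7004]
 [ 0.3357 -0.942  -0.001 ]]
```

```bash
cat >> h.py <<'E'
def boat(lip,yaw,th,L0=19.6):
    a=np.radians(yaw);t=np.radians(th);b=np.array([np.cos(a),np.sin(a),0]);z=np.array([0,0,1.])
    b2=b*np.cos(t)-z*np.sin(t);z2=z*np.cos(t)+b*np.sin(t)
    g=np.array(lip)-.078*b2+.0126*z2
    Rm=toolR(yaw,L0-th)
    tcp=g+.019*Rm[:,1]
    print('g',g,'tcp',tcp);return tcp,Rm
E
python3 - <<'E'
from h import *
np.set_printoptions(precision=4,suppress=True)
go(*boat([.548,.341,.0155],YB,0))
E
```

```text
g [0.6027 0.3966 0.0281] tcp [0.5982 0.3921 0.0102]
[0.8, 0.3, 1.4, 0.0, 0.1, 0.0]
```

Emit:
drive_tool(motion=[[4, -11, 0, 0, 0, 0], [12, -34, 0, 0, 0, 0], [22, -62, 0, 0, 0, 0], [34, -95, 0, 0, 0, 0], [44, -123, 0, 0, 0, 0]])

```text
t: 4.88
position: [0.5968, 0.3936, 0.1425]
orientation: [-1.092, 1.705, -1.968]
ft_force: [0.7, 0.7, -1.5]
width: 0.603
```

Run:
```python
from h import *
rep()
go(*boat([.484,.02,.15],-91,0))
s=capture('side')[:,:,::-1]
crop(s,100,250,200,150,4,'pics/s4.png')
```

```text
4.8833 [0.5968 0.3936 0.1425] [ 0.7415  0.7326 -1.489 ] 0.602943349154609 [-0.3053  1.0173 -0.7576  1.0257  0.5922  1.6508 -1.7283]
[[-0.6585 -0.2374  0.7142]
 [-0.673  -0.2389 -0.7   ]
 [ 0.3368 -0.9416 -0.0024]]
g [0.4854 0.098  0.1626] tcp [0.4853 0.0916 0.1447]
[277.5, 96.6, 131.7, 14.7, -40.9, 0.0]
```

View pics/s4.png

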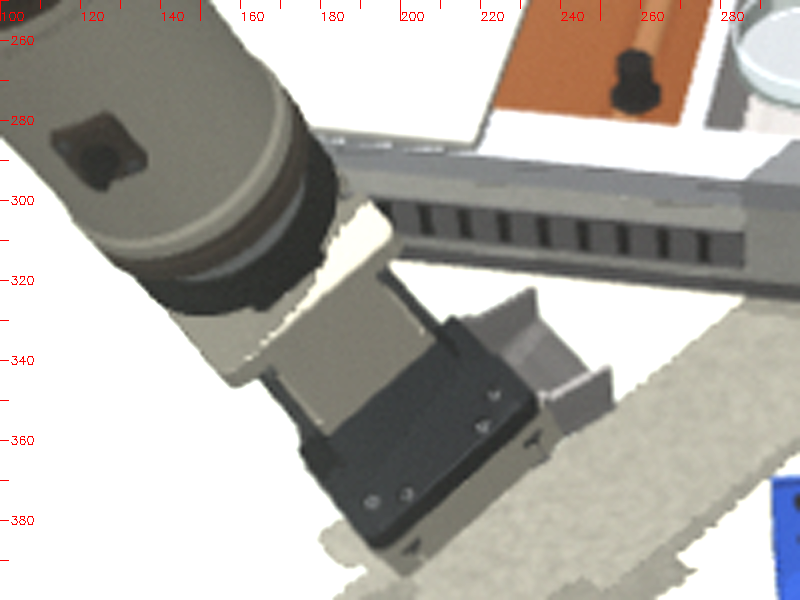

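Emit:
drive_tool(motion=[[8, 3, 4, 0.5, -1.2, 0], [25, 8.7, 12, 1.3, -3.7, 0], [47, 16.4, 22.4, 2.5, -7, 0], [72, 25, 34, 3.8, -10.6, 0], [97, 34, 46, 5.1, -14.3, 0]])

```text
t: 5.35
position: [0.5571, 0.2873, 0.1409]
orientation: [-1.248, 1.47, -1.8]
ft_force: [0.3, 0.8, -1.3]
width: 0.609
```

Run:
```python
from h import *
rep()
go(*boat([.484,.02,.15],-91,0))
```

```text
5.35 [0.5571 0.2873 0.1409] [ 0.2868  0.7626 -1.3274] 0.6086055125680613 [-0.1246  0.8631 -0.8159  1.3879  0.6595  1.5089 -1.5272]
[[-0.4562 -0.1651  0.8744]
 [-0.8239 -0.293  -0.4852]
 [ 0.3363 -0.9417 -0.0023]]
g [0.4854 0.098  0.1626] tcp [0.4853 0.0916 0.1447]
[195.3, 65.6, 32.1, 9.5, -26.4, 0.0]
```

Emit:
drive_tool(motion=[[25, 8.4, 4.1, 1.2, -3.4, 0], [50, 16.8, 8.2, 2.4, -6.8, 0], [75, 25, 12.3, 3.7, -10.2, 0], [100, 33.6, 16.4, 4.9, -13.6, 0], [125, 42, 20.5, 6.1, -17, 0]])

```text
t: 5.77
position: [0.5106, 0.1618, 0.1435]
orientation: [-1.39, 1.195, -1.59]
ft_force: [-0.1, -0.7, -2.2]
width: 0.608
```

Run:
```python
from h import *
rep()
go(*boat([.484,.02,.15],-91,0))
go(*boat([.484,.008,.10],-91,12))
```

```text
5.7667 [0.5106 0.1618 0.1435] [-0.1247 -0.6963 -2.1761] 0.6079671198990854 [ 0.1158  0.6869 -0.9021  1.7458  0.7437  1.346  -1.2554]
[[-0.1793 -0.0655  0.9816]
 [-0.9246 -0.3296 -0.1909]
 [ 0.3361 -0.9418 -0.0015]]
g [0.4854 0.098  0.1626] tcp [0.4853 0.0916 0.1447]
[69.8, 23.7, -11.5, 3.4, -9.4, 0.0]
g [0.4853 0.0817 0.1285] tcp [0.4852 0.0792 0.1097]
[69.6, 60.7, -9.1, 2.4, -9.7, 12.0]
```

Emit:
drive_tool(motion=[[20, 7, -3.5, 1, -2.8, 0], [38, 13, -6.5, 1.8, -5, 0], [52, 22, -9, 2.4, -7, 2], [62, 33, -9, 2.4, -8.5, 5], [68, 46, -9, 2.4, -9.5, 8]])

```text
t: 6.18
position: [0.4869, 0.0863, 0.1236]
orientation: [-1.35, 1.128, -1.369]
ft_force: [0.2, -0.7, -1.6]
width: 0.606
```

Run:
```python
from h import *
rep()
go(*boat([.484,.008,.08],-91,14))
s=capture('side')[:,:,::-1];t=capture('top')[:,:,::-1]
crop(s,180,140,190,150,4,'pics/s5.png');crop(t,245,140,155,120,5,'pics/t5.png')
```

```text
6.1833 [0.4869 0.0863 0.1236] [ 0.2171 -0.7154 -1.6089] 0.6063037593183259 [ 0.4174  0.5877 -0.9987  1.9683  0.7538  1.0952 -0.9922]
[[-0.0209 -0.0082  0.9997]
 [-0.9797 -0.1991 -0.0221]
 [ 0.1993 -0.9799 -0.0038]]
g [0.4853 0.0806 0.1111] tcp [0.4852 0.0788 0.0922]
[1.2, 32.3, -1.4, 0.3, -0.2, 5.9]
```

View pics/s5.png

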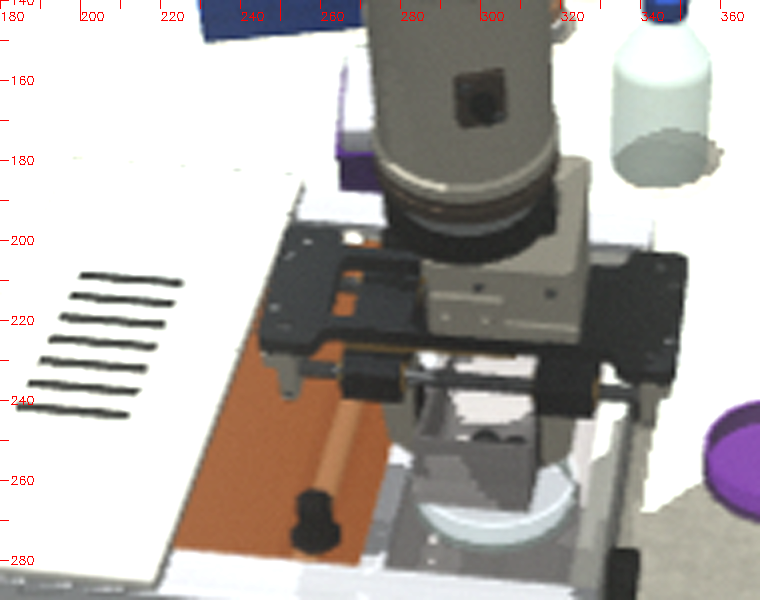

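View pics/t5.png

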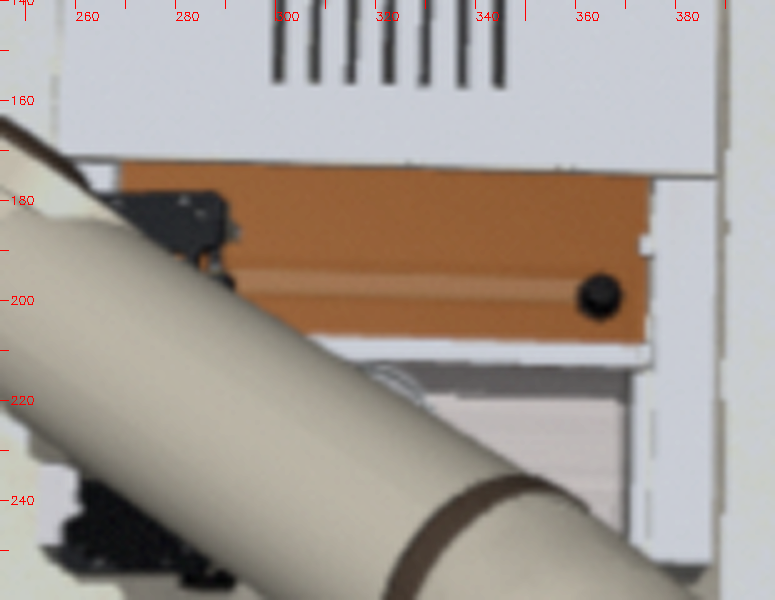

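Emit:
drive_tool(motion=[[0, 8, 0, 0, 0, 1.5], [0.5, 16, -0.5, 0, 0, 3], [1, 24, -1, 0.3, 0, 4.5], [1, 32, -1.4, 0.3, 0, 5.9], [1, 32, -1.4, 0.3, 0, 5.9]])

```text
t: 6.7
position: [0.4846, 0.0781, 0.0908]
orientation: [-1.273, 1.182, -1.3]
ft_force: [-0.5, -1.5, -1.8]
width: 0.606
```

Run:
```python
from h import *
rep()
go(*boat([.484,.008,.062],-91,18))
s=capture('side')[:,:,::-1]
crop(s,220,180,140,110,5,'pics/s6.png')
```

```text
6.7 [0.4846 0.0781 0.0908] [-0.4773 -1.5464 -1.7609] 0.606368398076515 [ 0.5085  0.6233 -1.0042  2.0193  0.7632  0.9652 -0.9501]
[[-0.0254 -0.0051  0.9997]
 [-0.9947 -0.0997 -0.0258]
 [ 0.0998 -0.995  -0.0026]]
g [0.4852 0.0783 0.0981] tcp [0.4852 0.0777 0.0791]
[-0.8, 11.7, 0.6, 0.2, -0.5, 4.1]
```

View pics/s6.png

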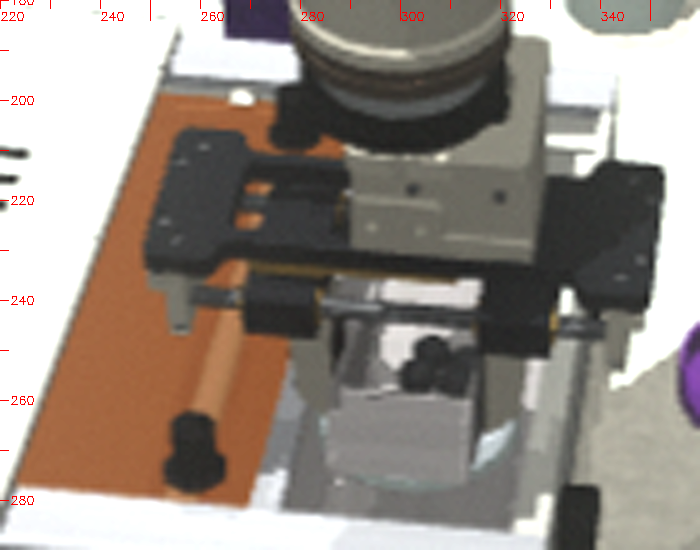

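Emit:
drive_tool(motion=[[0, 4, 0, 0, 0, 1.3], [-0.5, 8, 0.5, 0.2, -0.5, 2.7], [-0.8, 11.7, 0.6, 0.2, -0.5, 4.1], [-0.8, 11.7, 0.6, 0.2, -0.5, 4.1]])

```text
t: 7.08
position: [0.4859, 0.0775, 0.0792]
orientation: [-1.22, 1.208, -1.242]
ft_force: [-0.5, -1.0, -1.8]
width: 0.607
```

Run:
```python
from h import *
rep()
for th,z in((22,.057),(26,.053),(30,.049),(34,.047),(40,.046),(48,.046)):
  go(*boat([.484,.008,z],-91,th))
```

```text
7.0833 [0.4859 0.0775 0.0792] [-0.474  -0.9924 -1.8379] 0.6070848867189467 [ 0.5761  0.6464 -1.023   2.0391  0.7564  0.8957 -0.8966]
[[-0.0168  0.001   0.9999]
 [-0.9995 -0.0266 -0.0168]
 [ 0.0266 -0.9996  0.0014]]
g [0.4852 0.0756 0.0979] tcp [0.4852 0.0764 0.0789]
[1.2, 0.3, -0.6, -0.1, 0.0, 3.9]
g [0.4851 0.0726 0.0985] tcp [0.4852 0.0747 0.0796]
[2.9, -0.4, -0.6, -0.1, 0.0, 7.9]
g [0.4851 0.0692 0.0989] tcp [0.4851 0.0727 0.0802]
[4.9, -0.9, -0.6, -0.1, 0.0, 11.9]
g [0.485  0.0656 0.1011] tcp [0.4851 0.0703 0.0827]
[7.3, -3.3, -0.6, -0.1, 0.0, 15.9]
g [0.4849 0.0596 0.1058] tcp [0.485  0.0663 0.088 ]
[11.5, -8.5, -0.6, -0.1, 0.1, 21.9]
g [0.4847 0.0508 0.1124] tcp [0.4849 0.0599 0.0957]
[18.1, -16.0, -0.6, -0.1, 0.1, 29.9]
```

Emit:
drive_tool(motion=[[0.6, 0, -0.6, 0, 0, 2], [1.2, 0, -0.6, 0, 0, 4], [1.8, 0, -0.6, 0, 0, 5.5], [2.4, -0.3, -0.6, 0, 0, 7], [2.9, -0.4, -0.6, 0, 0, 8]])

```text
t: 7.5
position: [0.4857, 0.0753, 0.0805]
orientation: [-1.115, 1.27, -1.139]
ft_force: [0.3, 0.3, -1.6]
width: 0.607
```

Emit:
drive_tool(motion=[[0.4, 0, 0, 0, 0, 1], [0.8, 0, 0, 0, 0, 2], [1.3, 0, 0, 0, 0, 3], [1.7, 0, 0, 0, 0, 4], [1.7, 0, 0, 0, 0, 4]])

```text
t: 7.92
position: [0.4855, 0.0734, 0.08]
orientation: [-1.063, 1.299, -1.086]
ft_force: [-0.4, 0.3, -1.4]
width: 0.608
```

Run:
```python
from h import *
rep()
for th,z in((30,.049),(34,.047),(40,.046),(48,.046)):
  go(*boat([.484,.008,z],-91,th))
s=capture('side')[:,:,::-1];t=capture('top')[:,:,::-1]
crop(s,220,180,140,110,5,'pics/s7.png')
```

```text
7.9167 [0.4855 0.0734 0.08  ] [-0.409   0.2855 -1.4194] 0.6083181480110198 [ 0.8118  0.7163 -1.1318  2.062   0.6651  0.7979 -0.6953]
[[-0.0159  0.0051  0.9999]
 [-0.9831  0.1821 -0.0165]
 [-0.1821 -0.9833  0.0021]]
g [0.4851 0.0692 0.0989] tcp [0.4851 0.0727 0.0802]
[0.7, -0.4, -0.4, -0.1, 0.1, -0.1]
g [0.485  0.0656 0.1011] tcp [0.4851 0.0703 0.0827]
[2.5, -3.2, -0.4, -0.1, 0.1, 3.9]
g [0.4849 0.0596 0.1058] tcp [0.485  0.0663 0.088 ]
[5.6, -9.2, -0.4, -0.1, 0.1, 9.9]
g [0.4847 0.0508 0.1124] tcp [0.4849 0.0599 0.0957]
[10.5, -17.9, -0.4, -0.1, 0.1, 17.9]
```

View pics/s7.png

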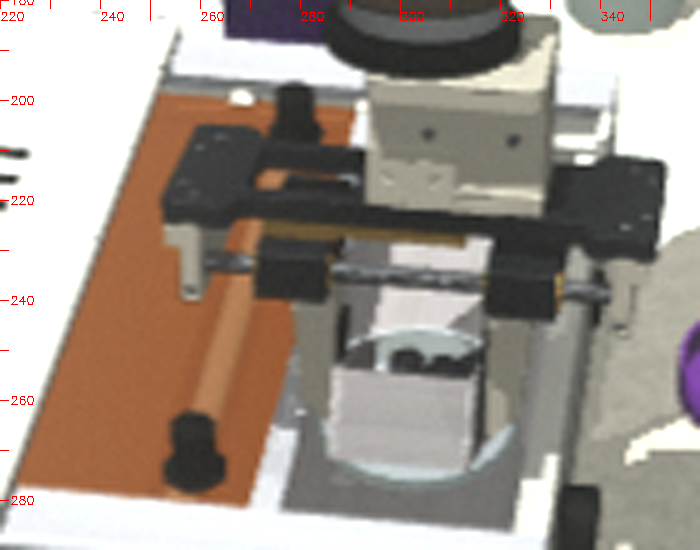

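Emit:
drive_tool(motion=[[1, -1.5, -0.2, 0, 0, 2], [2.5, -3.2, -0.4, 0, 0, 4], [3.5, -5, -0.4, 0, 0, 6], [4.5, -7, -0.4, 0, 0, 8], [5.6, -9.2, -0.4, 0, 0, 10]])

```text
t: 8.43
position: [0.4853, 0.0675, 0.0887]
orientation: [-0.931, 1.362, -0.954]
ft_force: [0.3, 0.0, -1.5]
width: 0.608
```

Run:
```python
from h import *
rep()
for th,z in((40,.046),(48,.046)):
  go(*boat([.484,.008,z],-91,th))
s=capture('side')[:,:,::-1];t=capture('top')[:,:,::-1]
crop(s,220,180,140,110,5,'pics/s8.png')
```

```text
8.4333 [0.4853 0.0675 0.0887] [ 0.2847  0.0473 -1.4547] 0.6082989648986354 [ 0.9966  0.8214 -1.2258  2.0592  0.5909  0.7834 -0.5219]
[[-0.0118  0.0084  0.9999]
 [-0.9366  0.35   -0.014 ]
 [-0.3501 -0.9367  0.0037]]
g [0.4849 0.0596 0.1058] tcp [0.485  0.0663 0.088 ]
[1.4, 0.3, -0.2, -0.1, 0.3, -0.1]
g [0.4847 0.0508 0.1124] tcp [0.4849 0.0599 0.0957]
[4.7, -9.2, -0.2, -0.1, 0.3, 7.9]
```

View pics/s8.png

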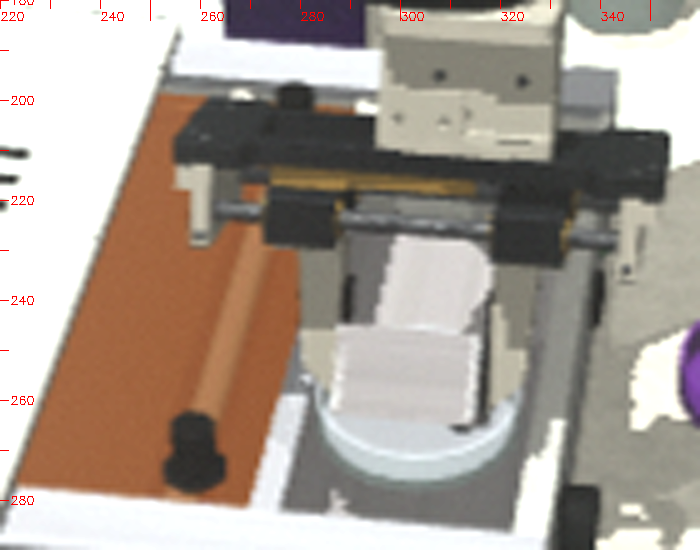

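Emit:
drive_tool(motion=[[1, -2, 0, 0, 0, 2], [2, -4, 0, 0, 0, 4], [3.5, -7, 0, 0, 0, 6], [4.7, -9.2, -0.2, 0, 0, 8], [5, -9.5, -0.2, 0, 0, 9]])

```text
t: 8.95
position: [0.485, 0.0588, 0.0954]
orientation: [-0.811, 1.415, -0.836]
ft_force: [0.0, 0.8, -1.8]
width: 0.609
```

Emit:
drive_tool(motion=[[0, 0, 0, 0, 0, 0.5], [0, 0, 0, 0, 0, 1], [0, 0, 0, 0, 0, 1], [0, 0, 0, 0, 0, 1]])

```text
t: 9.28
position: [0.4846, 0.0597, 0.0956]
orientation: [-0.8, 1.419, -0.822]
ft_force: [0.4, 0.3, -1.3]
width: 0.609
```

Run:
```python
from h import *
rep()
s=capture('side')[:,:,::-1];t=capture('top')[:,:,::-1]
crop(s,220,180,140,110,5,'pics/s9.png')
crop(t,245,140,155,120,5,'pics/t9.png')
go(*boat([.484,.03,.07],-91,20))
go(*boat([.484,.05,.15],-91,0))
```

```text
9.2833 [0.4846 0.0597 0.0956] [ 0.438   0.2527 -1.3037] 0.6094304231570682 [ 1.1402  0.9607 -1.2893  2.0397  0.5328  0.8078 -0.3692]
[[-0.0105  0.0097  0.9999]
 [-0.8624  0.506  -0.014 ]
 [-0.506  -0.8625  0.0031]]
g [0.4852 0.099  0.1085] tcp [0.4852 0.0991 0.0895]
[-30.9, 25.3, -0.0, -0.1, 0.3, -30.0]
g [0.4854 0.128  0.1626] tcp [0.4853 0.1216 0.1447]
[-78.2, -10.9, -0.1, -0.2, 0.2, -50.0]
```

View pics/s9.png

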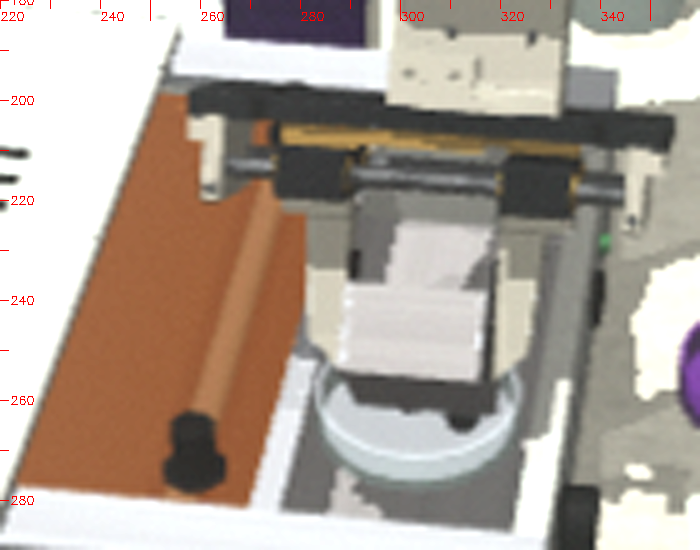

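View pics/t9.png

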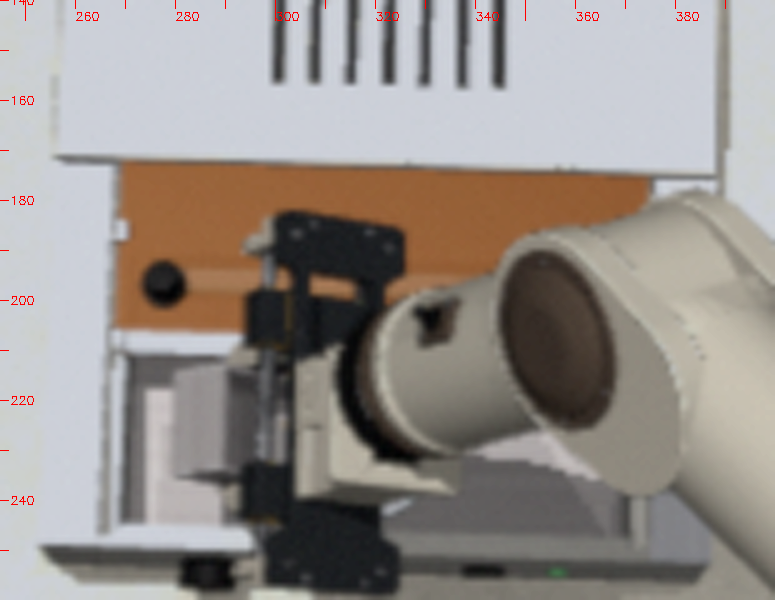

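Emit:
drive_tool(motion=[[-5, -2, 0, 0, 0, -5], [-12, 0, 0, 0, 0, -11], [-18, 5, 0, 0, 0, -18], [-26, 12, 0, 0, 0, -25], [-36, 5, 0, 0, 0, -31]])

```text
t: 9.8
position: [0.4848, 0.094, 0.1101]
orientation: [-1.21, 1.208, -1.233]
ft_force: [0.2, 0.2, -2.4]
width: 0.61
```

Run:
```python
from h import *
rep()
s=capture('side')[:,:,::-1]
crop(s,220,180,140,110,5,'pics/s10.png')
go(*boat([.50,.10,.15],-91,0))
```

```text
9.8 [0.4848 0.094  0.1101] [ 0.1701  0.1834 -2.394 ] 0.6095464393864123 [ 0.5904  0.6012 -1.0722  2.0223  0.6898  0.9313 -0.8691]
[[-0.0142  0.0053  0.9999]
 [-0.9998 -0.0152 -0.0141]
 [ 0.0151 -0.9999  0.0055]]
g [0.5014 0.178  0.1626] tcp [0.5013 0.1716 0.1447]
[-66.8, -31.3, 16.3, -0.9, 1.0, -18.7]
```

View pics/s10.png

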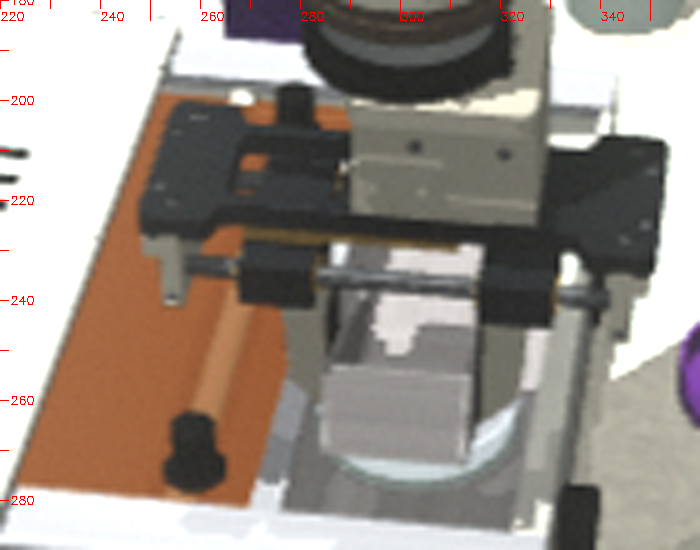

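Emit:
drive_tool(motion=[[-5, -14, 2, 0, 0, -4], [-15, -27, 5, 0, 0, -8], [-30, -33, 9, -0.5, 0.5, -12], [-50, -33, 13, -0.9, 1, -16], [-72, -33, 18, -0.9, 1, -18.7]])

```text
t: 10.27
position: [0.5045, 0.1666, 0.1428]
orientation: [-1.449, 1.064, -1.474]
ft_force: [0.6, 0.3, -0.5]
width: 0.609
```

Run:
```python
from h import *
rep()
t=capture('top')[:,:,::-1]
crop(t,245,140,155,120,5,'pics/t11.png')
go(*boat([.548,.341,.10],YB,0))
```

```text
10.2667 [0.5045 0.1666 0.1428] [ 0.5873  0.315  -0.4638] 0.6086694439655727 [ 0.1183  0.6691 -0.9275  1.791   0.7794  1.3161 -1.154 ]
[[-0.0301 -0.0183  0.9994]
 [-0.9427 -0.3318 -0.0345]
 [ 0.3322 -0.9432 -0.0073]]
g [0.6027 0.3966 0.1126] tcp [0.5982 0.3921 0.0947]
[-222.1, -27.2, 89.6, -13.9, 40.8, -0.4]
```

View pics/t11.png

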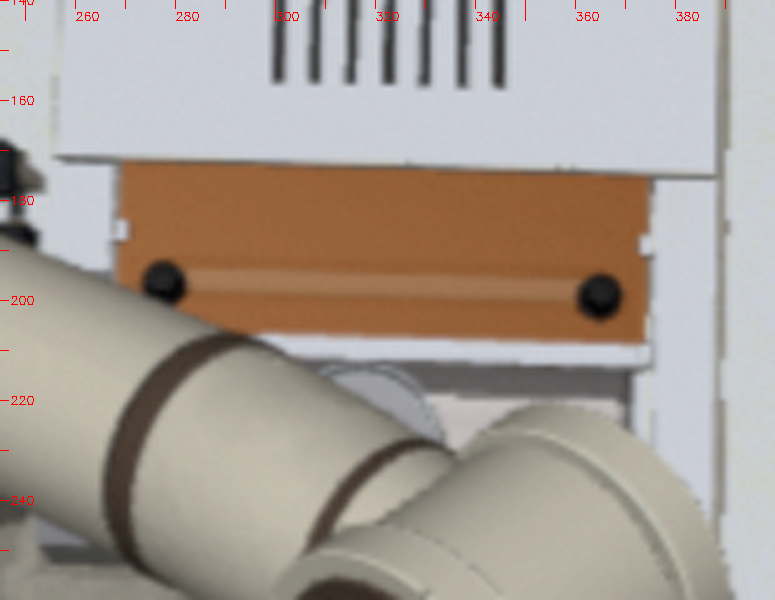

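Emit:
drive_tool(motion=[[-12, -4, 5, -0.7, 2, 0], [-36, -13, 15, -2.3, 6.5, 0], [-65, -23, 26, -4, 12, 0], [-95, -33, 38, -6, 17.5, 0], [-125, -44, 50, -7.8, 23, 0]])

```text
t: 10.73
position: [0.5589, 0.2969, 0.1412]
orientation: [-1.269, 1.437, -1.766]
ft_force: [0.7, 0.2, -1.2]
width: 0.603
```

Run:
```python
from h import *
rep()
go(*boat([.548,.341,.06],YB,0))
t=capture('top')[:,:,::-1];cv2.imwrite('pics/t12.png',t)
crop(t,245,160,155,100,5,'pics/t12.png')
```

```text
10.7333 [0.5589 0.2969 0.1412] [ 0.7279  0.2359 -1.1682] 0.6032278010197238 [-0.1434  0.8666 -0.8126  1.3763  0.6656  1.5096 -1.4943]
[[-0.4194 -0.1534  0.8947]
 [-0.8447 -0.295  -0.4466]
 [ 0.3325 -0.9431 -0.0059]]
g [0.6027 0.3966 0.0726] tcp [0.5982 0.3921 0.0547]
[-125.6, 47.5, -6.8, -5.7, 17.1, -0.1]
```

View pics/t12.png

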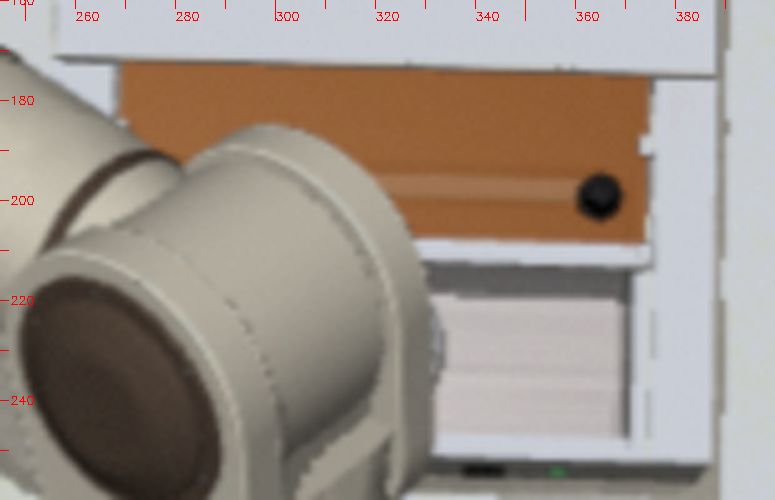

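Emit:
drive_tool(motion=[[-30, 0, -2, -1.5, 4, 0], [-60, 8, -4, -3, 8.5, 0], [-90, 22, -5, -4.5, 13, 0], [-115, 38, -6, -5.5, 16.5, 0], [-125.6, 47.5, -6.8, -5.7, 17.1, 0]])

```text
t: 11.2
position: [0.5969, 0.3921, 0.0512]
orientation: [-1.089, 1.704, -1.967]
ft_force: [-1.1, -0.9, -1.2]
width: 0.605
```

Emit:
drive_tool(motion=[[0, 0, 0, 0, 0, 0], [0, 0, 0, 0, 0, 0]])

```text
t: 11.37
position: [0.5965, 0.3903, 0.0542]
orientation: [-1.093, 1.7, -1.966]
ft_force: [-0.0, -0.4, -0.7]
width: 0.61
```

Run:
```python
from h import *
rep()
go(*boat([.548,.341,.0165],YB,0))
s=capture('side')[:,:,::-1]
crop(s,160,220,190,220,3,'pics/s13.png')
```

```text
11.3667 [0.5965 0.3903 0.0542] [-0.0398 -0.3795 -0.6834] 0.6099858090870213 [-0.3061  1.0948 -0.7218  1.0776  0.6227  1.528  -1.7405]
[[-0.6559 -0.2343  0.7176]
 [-0.6761 -0.2404 -0.6965]
 [ 0.3357 -0.942  -0.0007]]
g [0.6027 0.3966 0.0291] tcp [0.5982 0.3921 0.0112]
[-16.8, 39.6, 0.0, -0.1, 0.3, 0.0]
```

View pics/s13.png

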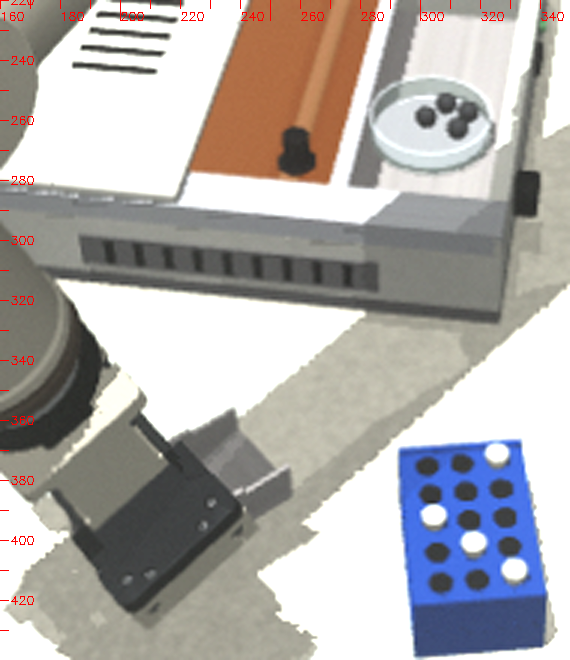

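All four balls are in the dish at (297,259), (304,254), (311,257) and (308,262). Next I lower the boat.

Emit:
drive_tool(motion=[[-5, 11, 0, 0, 0, 0], [-10, 23, 0, 0, 0, 0], [-14, 33, 0, 0, 0, 0], [-16.8, 38.5, 0, 0, 0.3, 0], [-16.8, 38.5, 0, 0, 0.3, 0]])

```text
t: 11.83
position: [0.5993, 0.3918, 0.0111]
orientation: [-1.085, 1.703, -1.974]
ft_force: [-0.4, 0.1, -1.6]
width: 0.606
```

Emit:
drive_tool(motion=[[0, 0, 0, 0, 0, 0]])

```text
t: 11.92
position: [0.5996, 0.3925, 0.0125]
orientation: [-1.084, 1.704, -1.973]
ft_force: [-0.1, 0.9, -0.5]
width: 0.609
```

Run:
```python
from h import *
rep()
go(*boat([.548,.341,.0158],YB,0))
s=capture('side')[:,:,::-1]
crop(s,150,320,140,130,5,'pics/s14.png')
```

```text
11.9167 [0.5996 0.3925 0.0125] [-0.1126  0.9112 -0.5053] 0.6091064095045516 [-0.3156  1.1448 -0.7049  1.0706  0.6405  1.4835 -1.7511]
[[-0.6621 -0.2332  0.7122]
 [-0.6706 -0.2398 -0.702 ]
 [ 0.3345 -0.9424  0.0024]]
g [0.6027 0.3966 0.0284] tcp [0.5982 0.3921 0.0105]
[0.5, 2.3, -0.7, -0.1, -0.1, -0.1]
```

View pics/s14.png

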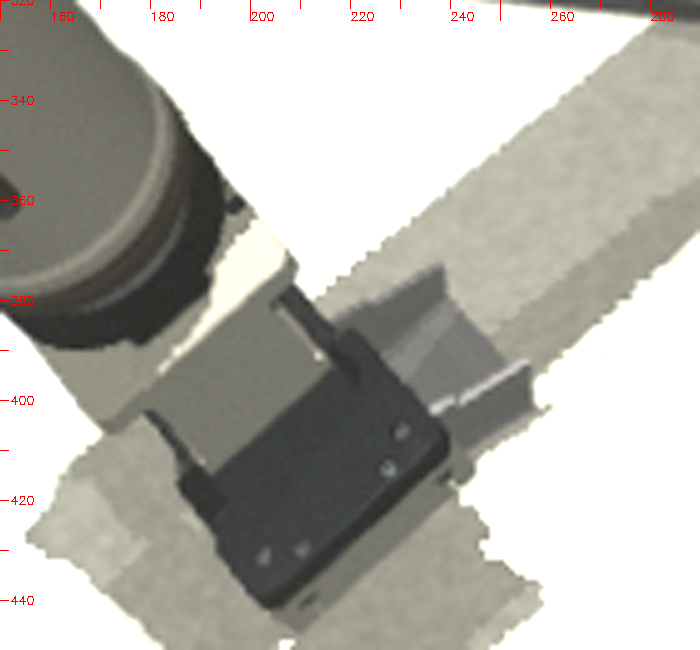

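Lower about 2 mm more to feel contact, then open.

Emit:
drive_tool(motion=[[-0.3, 0.8, 0, 0, 0, 0], [-0.6, 1.7, 0, 0, 0, 0], [-0.8, 2.4, 0, 0, 0, 0], [-0.8, 2.4, 0, 0, 0, 0]])

```text
t: 12.3
position: [0.5998, 0.3928, 0.0106]
orientation: [-1.083, 1.703, -1.972]
ft_force: [-0.2, -0.3, -0.7]
width: 0.606
```

Emit:
drive_tool(motion=[[0, 0, 0, 0, 0, 0], [0, 0, 0, 0, 0, 0], [0, 0, 0, 0, 0, 0], [0, 0, 0, 0, 0, 0], [0, 0, 0, 0, 0, 0]], fingers=0)

```text
t: 12.72
position: [0.5999, 0.3928, 0.0107]
orientation: [-1.083, 1.704, -1.973]
ft_force: [-0.2, -0.0, 0.3]
width: 0.924
```

Emit:
drive_tool(motion=[[0, 0, 0, 0, 0, 0], [0, 0, 0, 0, 0, 0], [0, 0, 0, 0, 0, 0]])

```text
t: 12.97
position: [0.5999, 0.3928, 0.0106]
orientation: [-1.083, 1.704, -1.973]
ft_force: [0.7, -0.2, -0.3]
width: 1.0
```

Emit:
drive_tool(motion=[[0, -10, 0, 0, 0, 0], [0, -30, 0, 0, 0, 0], [0, -60, 0, 0, 0, 0], [0, -95, 0, 0, 0, 0], [0, -130, 0, 0, 0, 0]])

```text
t: 13.38
position: [0.6302, 0.4239, 0.1348]
orientation: [-1.084, 1.704, -1.972]
ft_force: [1.2, -0.4, 0.3]
width: 1.003
```

Run:
```python
from h import *
rep()
s=capture('side')[:,:,::-1];crop(s,150,320,140,130,5,'pics/s15.png')
# pusher: jaw axis along y. options
for Y in (-180,0):
  print(Y);go([.605,.10,.16],toolR(Y,0))
```

```text
13.3833 [0.6302 0.4239 0.1348] [ 1.1841 -0.3569  0.3217] 1.0032876155034351 [-0.3821  1.0997 -0.7218  0.8389  0.6072  1.7141 -1.6845]
[[-0.6621 -0.2332  0.7122]
 [-0.6708 -0.2394 -0.702 ]
 [ 0.3342 -0.9425  0.0021]]
-180
[244.5, 66.3, 210.6, -7.6, 44.9, 17.8]
0
[244.5, 66.3, 210.6, 22.1, -133.2, 9.4]
```

View pics/s15.png

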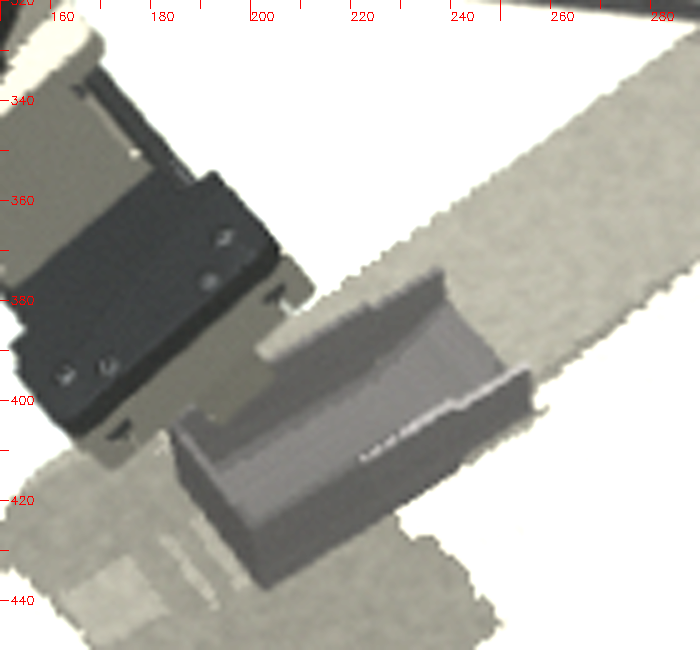

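Emit:
drive_tool(motion=[[20, -18, 15, -0.5, 4, 1], [50, -14, 40, -1.5, 10, 4], [80, -4, 65, -2.5, 16, 7], [110, 6, 92, -3.5, 22, 9], [140, 16, 120, -4.5, 28, 11]], fingers=255, grip_force=20)

```text
t: 13.85
position: [0.6189, 0.2405, 0.1661]
orientation: [-0.441, 2.049, -2.178]
ft_force: [-0.0, -0.4, 1.2]
width: 0.687
```

Run:
```python
from h import *
rep()
go([.610,.10,.15],toolR(180,0))
```

```text
13.85 [0.6189 0.2405 0.1661] [-0.0202 -0.3992  1.1708] 0.6872681374390917 [ 0.0277  0.7491 -0.7303  1.422   0.4933  1.3012 -2.0439]
[[-0.9505 -0.1117  0.2898]
 [-0.2825 -0.0773 -0.9562]
 [ 0.1292 -0.9907  0.0419]]
[46.1, 27.8, 131.1, -3.5, 16.7, 7.0]
```

Emit:
drive_tool(motion=[[10, 5, 28, -0.8, 4, 1.5], [20, 10, 56, -1.6, 8, 3], [30, 16, 84, -2.4, 12, 5], [40, 23, 112, -3.1, 15, 6.5], [46, 28, 131, -3.5, 16.7, 7]])

```text
t: 14.27
position: [0.6105, 0.0974, 0.1494]
orientation: [0.001, -2.217, 2.223]
ft_force: [-0.2, -0.2, 0.2]
width: 0.324
```

Emit:
drive_tool(motion=[[0, 0, 0, 0, 0, 0], [0, 0, 0, 0, 0, 0]])

```text
t: 14.43
position: [0.6112, 0.0997, 0.1495]
orientation: [0.005, -2.219, 2.222]
ft_force: [0.6, 0.6, -0.3]
width: 0.177
```

Run:
```python
from h import *
rep()
go([.608,.10,.08],toolR(180,0))
s=capture('side')[:,:,::-1];crop(s,180,160,180,140,4,'pics/s16.png')
```

```text
14.4333 [0.6112 0.0997 0.1495] [ 0.6467  0.6384 -0.2526] 0.17726337420467592 [ 0.3001  0.597  -0.6989  1.6896  0.4386  1.021  -2.118 ]
[[-1.     -0.0031  0.0017]
 [-0.0017 -0.0014 -1.    ]
 [ 0.0031 -1.      0.0014]]
[3.0, 69.5, -0.4, -0.1, 0.1, 0.2]
```

View pics/s16.png

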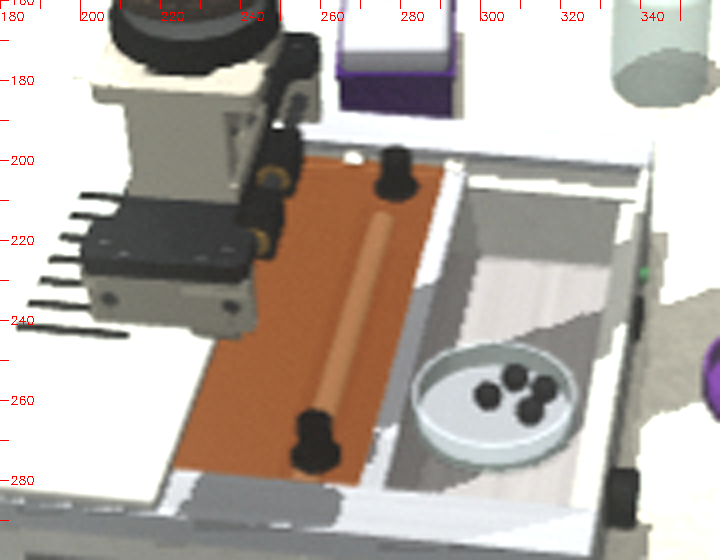

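Emit:
drive_tool(motion=[[1, 15, 0, 0, 0, 0], [3, 32, 0, 0, 0, 0], [3, 50, 0, 0, 0, 0], [3, 63, 0, 0, 0, 0], [3, 69, 0, 0, 0, 0]])

```text
t: 14.9
position: [0.6066, 0.104, 0.0783]
orientation: [-0.015, 2.221, -2.22]
ft_force: [-0.9, -0.2, 0.4]
width: 0.002
```

Run:
```python
from h import *
rep()
s=capture('side')[:,:,::-1];crop(s,200,180,140,110,5,'pics/s17.png')
t=capture('top')[:,:,::-1];crop(t,245,140,155,120,5,'pics/t17.png')
```

```text
14.9 [0.6066 0.104  0.0783] [-0.8923 -0.1887  0.361 ] 0.001909904473556296 [ 0.2608  0.6805 -0.6518  1.7382  0.5047  0.9031 -2.1691]
[[-1.     -0.0059  0.0081]
 [-0.0081  0.0006 -1.    ]
 [ 0.0059 -1.     -0.0006]]
```

View pics/s17.png

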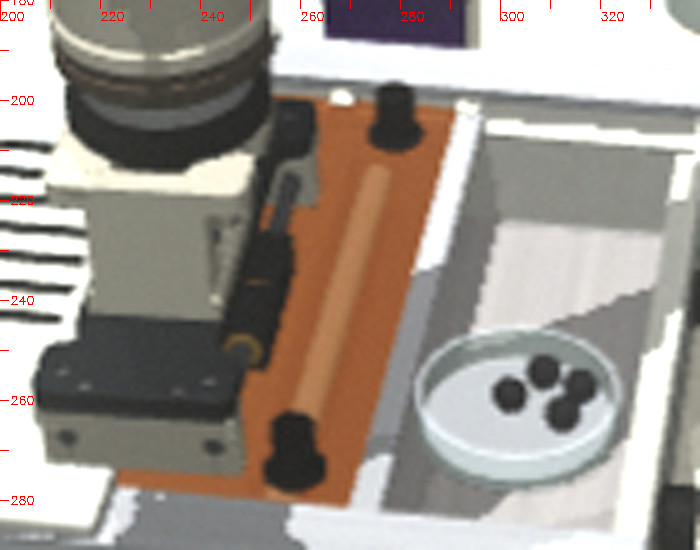

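View pics/t17.png

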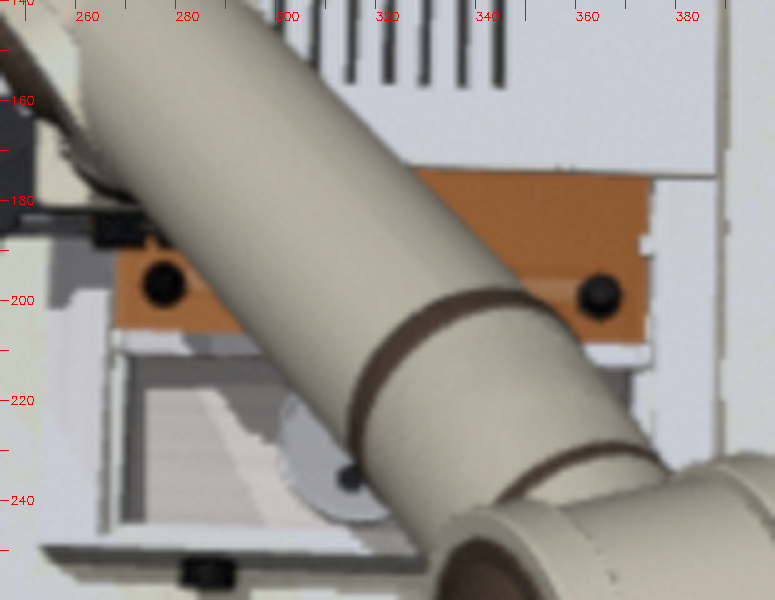

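Emit:
drive_tool(motion=[[8, 0, 1, 0, 0, 0], [15, 0, 2, 0, 0, 0], [21, 0, 3, 0, 0, 0], [26, 0, 3, 0, 0, 0], [31, 0, 3, 0, 0, 0]])

```text
t: 15.42
position: [0.5779, 0.0988, 0.0811]
orientation: [-0.005, 2.22, -2.218]
ft_force: [5.3, 3.0, -2.6]
width: 0.009
```

Run:
```python
from h import *
rep()
s=capture('side')[:,:,::-1];crop(s,200,180,140,110,5,'pics/s18.png')
```

```text
15.4167 [0.5779 0.0988 0.0811] [ 5.2928  2.9807 -2.5743] 0.009008430223827824 [ 0.2838  0.6318 -0.6625  1.8182  0.4975  0.8637 -2.1833]
[[-1.      0.0004  0.0044]
 [-0.0044  0.0006 -1.    ]
 [-0.0004 -1.     -0.0006]]
```

View pics/s18.png

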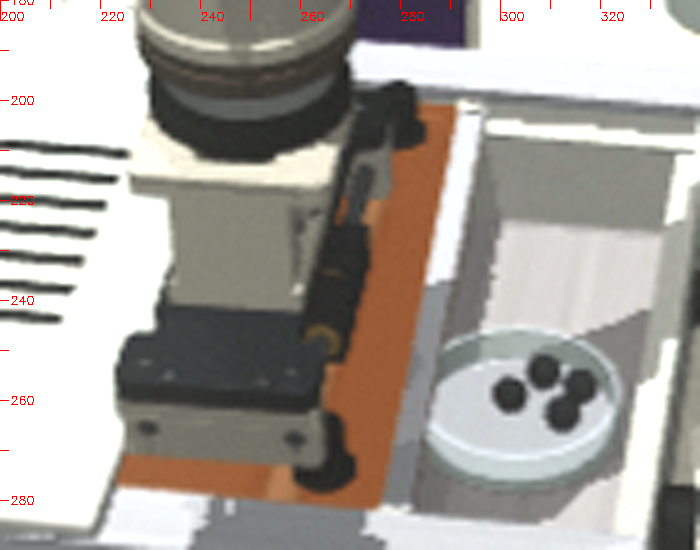

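Emit:
drive_tool(motion=[[-12, 0, 0, 0, 0, 0], [-22, 1, 25, 0, 0, 0], [-23, 1, 65, 0, 0, 0], [-24, 1, 105, 0, 0, 0], [-25, 1, 145, 0, 0, 0]])

```text
t: 15.88
position: [0.6015, -0.0472, 0.0791]
orientation: [-0.013, 2.22, -2.221]
ft_force: [-0.0, -0.5, -0.1]
width: 0.007
```

Run:
```python
from h import *
rep()
go([.601,-.133,.080],toolR(180,0))
s=capture('side')[:,:,::-1];crop(s,200,180,140,110,5,'pics/s19.png')
```

```text
15.8833 [ 0.6015 -0.0472  0.0791] [-0.0256 -0.5438 -0.0589] 0.006517434428693388 [ 0.511   0.6591 -0.6479  1.7706  0.4974  0.887  -1.9248]
[[-1.     -0.0049  0.0065]
 [-0.0065 -0.0005 -1.    ]
 [ 0.0049 -1.      0.0004]]
[1.0, -0.8, 85.8, -0.0, 0.4, 0.3]
```

View pics/s19.png

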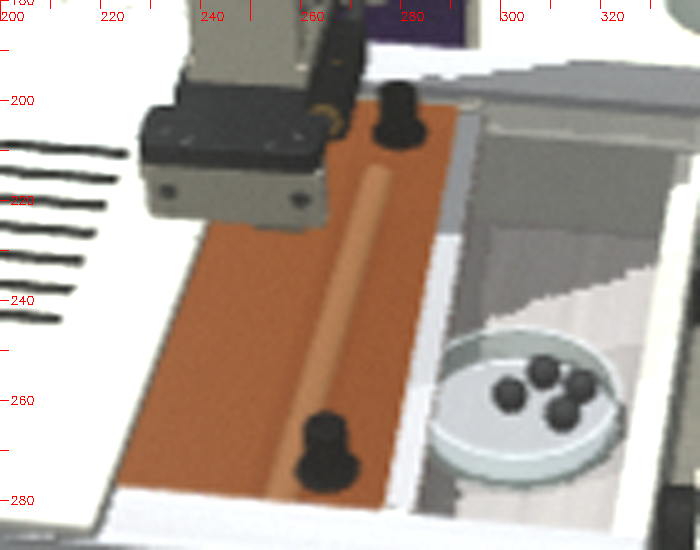

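Emit:
drive_tool(motion=[[0, -0.5, 30, 0, 0, 0], [1, -1, 60, 0, 0, 0], [1, -1, 80, 0, 0, 0], [2, -1, 86, 0, 0, 0], [8, -1, 87, 0, 0, 0]])

```text
t: 16.35
position: [0.5946, -0.1353, 0.08]
orientation: [0.005, -2.219, 2.221]
ft_force: [-0.0, 0.1, -0.0]
width: 0.006
```

Emit:
drive_tool(motion=[[6, 0, 0, 0, 0, 0], [12, 0, 0, 0, 0, 0], [18, 0, 0, 0, 0, 0], [24, 0, 0, 0, 0, 0], [30, 0, 0, 0, 0, 0]])

```text
t: 16.77
position: [0.5655, -0.1312, 0.0805]
orientation: [-0.01, 2.219, -2.217]
ft_force: [4.5, 1.5, -3.0]
width: 0.008
```

Run:
```python
from h import *
rep()
s=capture('side')[:,:,::-1];crop(s,200,180,140,110,5,'pics/s20.png')
```

```text
16.7667 [ 0.5655 -0.1312  0.0805] [ 4.485   1.4713 -2.9741] 0.0081477660214642 [ 0.6773  0.6221 -0.6535  1.8318  0.4877  0.8552 -1.7778]
[[-1.     -0.001   0.0076]
 [-0.0076  0.0008 -1.    ]
 [ 0.001  -1.     -0.0008]]
```

View pics/s20.png

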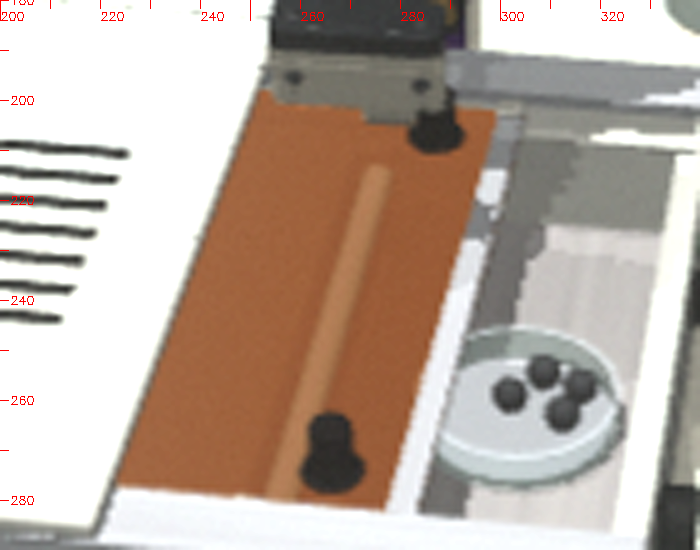

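Emit:
drive_tool(motion=[[4, 0, 0, 0, 0, 0], [8, 0, 0, 0, 0, 0], [-8, 0, -10, 0, 0, 0], [-28, 0, -50, 0, 0, 0], [-29, 0, -90, 0, 0, 0]])

```text
t: 17.23
position: [0.5952, -0.0474, 0.08]
orientation: [0.0, -2.216, 2.222]
ft_force: [1.6, 2.2, 0.6]
width: 0.006
```

Emit:
drive_tool(motion=[[0, 0, -40, 0, 0, 0], [0, 0, -80, 0, 0, 0], [0, 0, -120, 0, 0, 0], [0, 0, -140, 0, 0, 0], [3, 0, -143, 0, 0, 0]])

```text
t: 17.65
position: [0.588, 0.106, 0.0805]
orientation: [-0.02, 2.22, -2.214]
ft_force: [0.3, 0.0, 0.6]
width: 0.003
```

Run:
```python
from h import *
rep()
go([.556-.02,.098,.08],toolR(180,0))
s=capture('side')[:,:,::-1];crop(s,200,180,140,110,5,'pics/s21.png')
```

```text
17.65 [0.588  0.106  0.0805] [0.275  0.015  0.6485] 0.0029750906807831665 [ 0.2708  0.6522 -0.6633  1.7858  0.4998  0.8823 -2.1773]
[[-0.9999 -0.0043  0.0137]
 [-0.0137  0.0028 -0.9999]
 [ 0.0043 -1.     -0.0028]]
[52.1, 0.7, 7.3, 0.2, 0.8, 0.2]
```

View pics/s21.png

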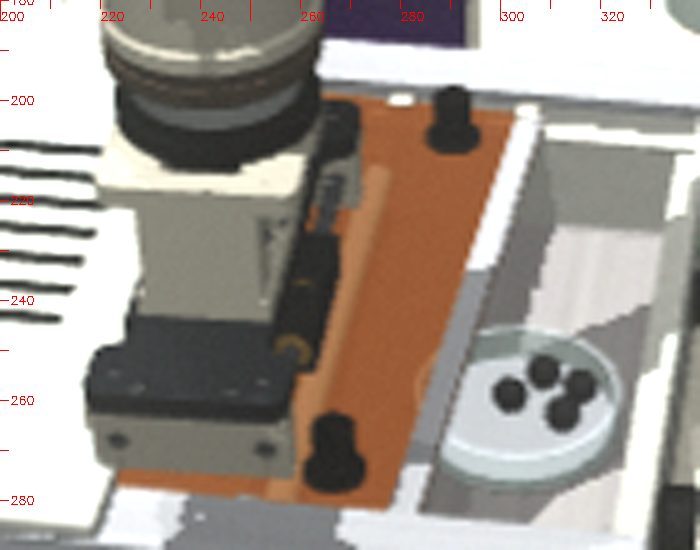

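Emit:
drive_tool(motion=[[8, 0.5, 3, 0, 0, 0], [16, 0.5, 5, 0, 0.5, 0], [24, 0.5, 7, 0, 0.8, 0], [31, 0.5, 7, 0, 0.8, 0], [38, 0.5, 7, 0, 0.8, 0]])

```text
t: 18.12
position: [0.5525, 0.09, 0.08]
orientation: [-0.013, -2.215, 2.215]
ft_force: [5.9, 2.3, -3.7]
width: 0.005
```

Run:
```python
from h import *
rep()
print(px2w('side',[(266.6,263.6),(290.8,198)],.0955))
```

```text
18.1167 [0.5525 0.09   0.08  ] [ 5.8873  2.3037 -3.6864] 0.004690343035592687 [ 0.308   0.5955 -0.6681  1.8844  0.489   0.8312 -2.1982]
[[-0.9999 -0.0007 -0.0122]
 [ 0.0122  0.0003 -0.9999]
 [ 0.0007 -1.     -0.0003]]
[[ 0.5515  0.0972  0.0955]
 [ 0.5343 -0.1371  0.0955]]
```

Emit:
drive_tool(motion=[[3, 0, 0, 0, 0, 0], [-10, 0, 3, 0, 0, 0], [-24, 0, 30, 0, 0, 0], [-26, 0, 70, 0, 0, 0], [-26, 0, 110, 0, 0, 0]])

```text
t: 18.53
position: [0.5761, -0.0201, 0.0796]
orientation: [-0.003, -2.215, 2.216]
ft_force: [1.0, -0.5, 0.3]
width: 0.007
```

Emit:
drive_tool(motion=[[0, 0, 40, 0, 0, 0], [0, 0, 80, 0, 0, 0], [0, 0, 105, 0, 0, 0], [0, 0, 113, 0, 0, 0], [4, 0, 113, 0, 0, 0]])

```text
t: 18.95
position: [0.5701, -0.1367, 0.0791]
orientation: [-0.012, -2.208, 2.213]
ft_force: [0.4, -0.3, -0.0]
width: 0.011
```

Run:
```python
from h import *
rep()
go([.540,-.134,.08],toolR(180,0))
s=capture('side')[:,:,::-1];crop(s,200,180,140,110,5,'pics/s22.png')
```

```text
18.95 [ 0.5701 -0.1367  0.0791] [ 0.449  -0.3365 -0.0048] 0.010554530613420819 [ 0.6711  0.6317 -0.6424  1.8146  0.4876  0.8642 -1.793 ]
[[-0.9998 -0.0055 -0.0165]
 [ 0.0165 -0.002  -0.9999]
 [ 0.0054 -1.      0.0021]]
[30.2, -0.8, -2.2, -0.1, -0.9, 0.3]
```

View pics/s22.png

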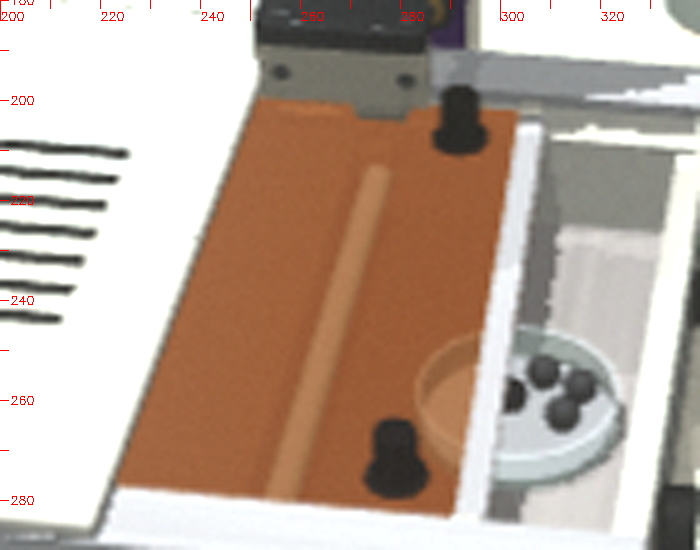

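Emit:
drive_tool(motion=[[8, 0, 0, 0, 0, 0], [16, -0.5, 0, 0, -0.5, 0], [24, -0.5, -1, 0, -0.9, 0], [32, -0.5, -1, 0, -0.9, 0], [40, -0.5, -1, 0, -0.9, 0]])

```text
t: 19.42
position: [0.5323, -0.128, 0.0806]
orientation: [-0.012, 2.217, -2.216]
ft_force: [4.5, 0.9, -3.8]
width: 0.006
```

Emit:
drive_tool(motion=[[0, 0, 0, 0, 0, 0], [-15, 0, -3, 0, 0, 0], [-30, 0, -35, 0, 0, 0], [-32, 0, -75, 0, 0, 0], [-32, 0, -115, 0, 0, 0]])

```text
t: 19.83
position: [0.5632, -0.0143, 0.0802]
orientation: [-0.009, 2.22, -2.222]
ft_force: [0.4, 0.6, -0.0]
width: 0.004
```

Emit:
drive_tool(motion=[[0, 0, -40, 0, 0, 0], [0, 0, -80, 0, 0, 0], [0, 0, -110, 0, 0, 0], [0, 0, -117, 0, 0, 0], [2, 0, -118, 0, 0, 0]])

```text
t: 20.25
position: [0.559, 0.1073, 0.0804]
orientation: [-0.02, 2.218, -2.215]
ft_force: [1.0, -0.7, 0.4]
width: 0.002
```

Run:
```python
from h import *
rep()
go([.51,.098,.08],toolR(180,0))
s=capture('side')[:,:,::-1];crop(s,200,180,140,110,5,'pics/s23.png')
```

```text
20.25 [0.559  0.1073 0.0804] [ 1.0185 -0.6907  0.411 ] 0.0023042362985771646 [ 0.2794  0.6126 -0.6734  1.8577  0.495   0.8489 -2.1998]
[[-0.9999 -0.0039  0.0138]
 [-0.0138  0.0011 -0.9999]
 [ 0.0039 -1.     -0.0011]]
[49.1, 0.6, 8.7, 0.1, 0.8, 0.2]
```

View pics/s23.png

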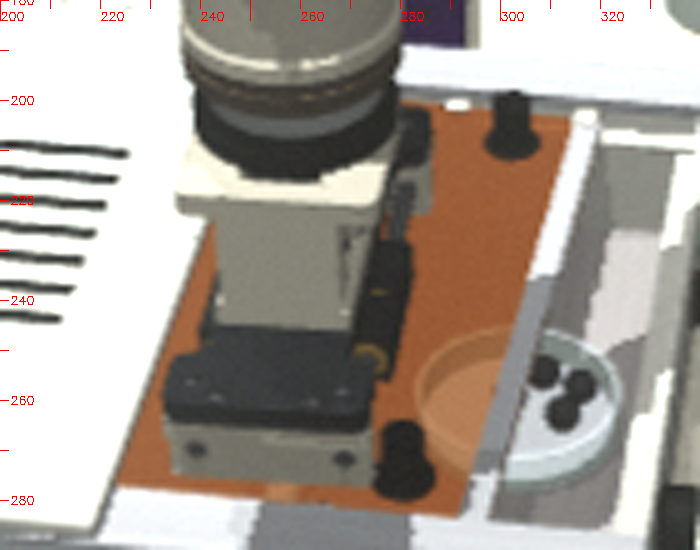

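Emit:
drive_tool(motion=[[7, 0.5, 4, 0, 0.4, 0], [14, 0.5, 7, 0, 0.8, 0], [22, 0.5, 8, 0, 0.8, 0], [30, 0.5, 8, 0, 0.8, 0], [38, 0.5, 8, 0, 0.8, 0]])

```text
t: 20.72
position: [0.5229, 0.093, 0.08]
orientation: [-0.011, -2.216, 2.216]
ft_force: [6.0, 1.4, -3.7]
width: 0.004
```

Emit:
drive_tool(motion=[[0, 0, 0, 0, 0, 0], [-15, 0, 3, 0, 0, 0], [-28, 0, 35, 0, 0, 0], [-29, 0, 75, 0, 0, 0], [-30, 0, 115, 0, 0, 0]])

```text
t: 21.13
position: [0.551, -0.0218, 0.0797]
orientation: [-0.001, -2.216, 2.217]
ft_force: [0.1, -0.6, 0.5]
width: 0.006
```

Emit:
drive_tool(motion=[[0, 0, 40, 0, 0, 0], [0, 0, 80, 0, 0, 0], [0, 0, 105, 0, 0, 0], [0, 0, 110, 0, 0, 0], [2, 0, 112, 0, 0, 0]])

```text
t: 21.55
position: [0.5472, -0.1361, 0.0793]
orientation: [-0.009, -2.211, 2.213]
ft_force: [0.5, -0.2, 0.3]
width: 0.004
```

Run:
```python
from h import *
rep()
go([.51,-.134,.08],toolR(180,0))
s=capture('side')[:,:,::-1];crop(s,200,180,140,110,5,'pics/s24.png')
```

```text
21.55 [ 0.5472 -0.1361  0.0793] [ 0.5144 -0.2397  0.3148] 0.003963145240276878 [ 0.6965  0.6    -0.6509  1.871   0.4809  0.8376 -1.7865]
[[-0.9999 -0.0052 -0.0132]
 [ 0.0132 -0.001  -0.9999]
 [ 0.0052 -1.      0.0011]]
[37.3, -0.5, -1.6, -0.1, -0.8, 0.3]
```

View pics/s24.png

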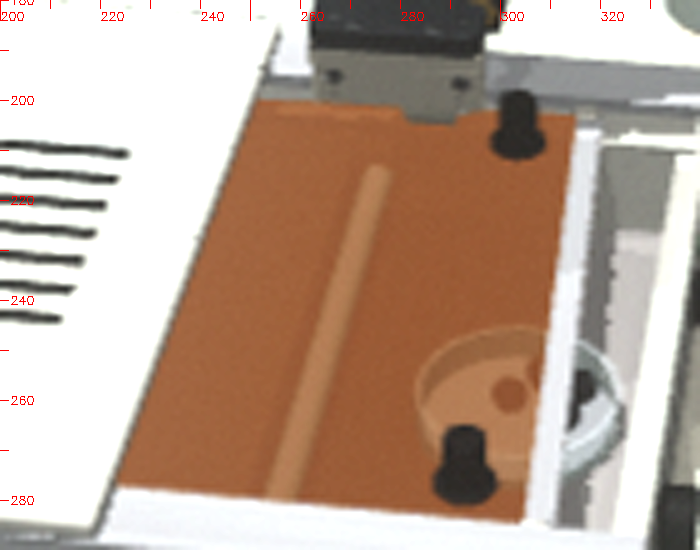

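Emit:
drive_tool(motion=[[9, 0, 0, 0, 0, 0], [18, 0, 0, 0, -0.8, 0], [26, 0, 0, 0, -0.8, 0], [34, 0, 0, 0, -0.8, 0], [42, 0, 0, 0, -0.8, 0]])

```text
t: 22.02
position: [0.5071, -0.1306, 0.0802]
orientation: [-0.011, 2.218, -2.217]
ft_force: [5.1, 1.2, -3.5]
width: 0.002
```

Emit:
drive_tool(motion=[[2, 0, 0, 0, 0, 0], [-15, 0, -3, 0, 0, 0], [-30, 0, -35, 0, 0, 0], [-32, 0, -75, 0, 0, 0], [-32, 0, -115, 0, 0, 0]])

```text
t: 22.43
position: [0.5378, -0.0166, 0.0797]
orientation: [-0.009, 2.221, -2.222]
ft_force: [0.2, 1.1, -0.1]
width: 0.003
```

Emit:
drive_tool(motion=[[0, 0, -40, 0, 0, 0], [0, 0, -80, 0, 0, 0], [0, 0, -108, 0, 0, 0], [0, 0, -110, 0, 0, 0], [2, 0, -110, 0, 0, 0]])

```text
t: 22.85
position: [0.5339, 0.0959, 0.0798]
orientation: [-0.019, 2.217, -2.217]
ft_force: [-0.4, -0.9, 0.3]
width: 0.004
```

Run:
```python
from h import *
rep()
go([.51,.098,.08],toolR(180,0))
s=capture('side')[:,:,::-1];crop(s,200,180,140,110,5,'pics/s25.png')
```

```text
22.85 [0.5339 0.0959 0.0798] [-0.4116 -0.869   0.2977] 0.004017569654098443 [ 0.3101  0.576  -0.6829  1.9236  0.4887  0.8178 -2.1971]
[[-0.9999 -0.0043  0.0126]
 [-0.0126  0.0001 -0.9999]
 [ 0.0043 -1.     -0.0001]]
[23.9, -0.1, -2.4, 0.0, 0.7, 0.2]
```

View pics/s25.png

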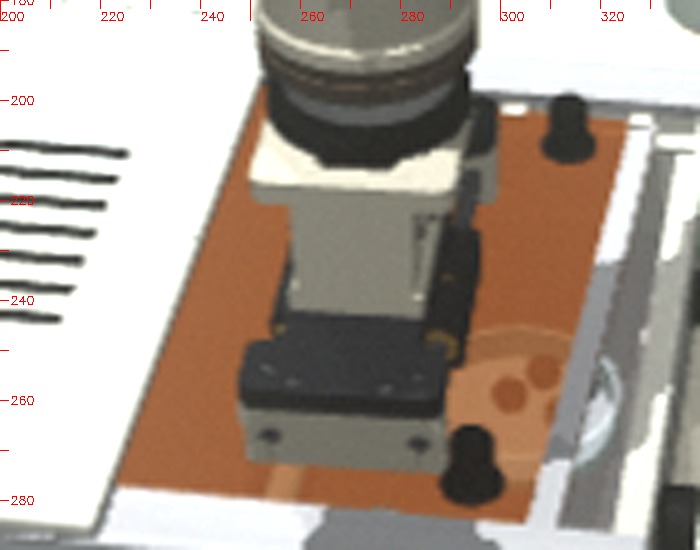

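Emit:
drive_tool(motion=[[7, 0, -1, 0, 0.4, 0], [14, 0, -2, 0, 0.7, 0], [21, 0, -2, 0, 0.7, 0], [29, 0, -2, 0, 0.7, 0], [36, 0, -2, 0, 0.7, 0]])

```text
t: 23.32
position: [0.4996, 0.0937, 0.08]
orientation: [-0.007, -2.218, 2.217]
ft_force: [5.7, 2.0, -4.6]
width: 0.005
```

Emit:
drive_tool(motion=[[1, 0, 0, 0, 0, 0], [-15, 0, 3, 0, 0, 0], [-28, 0, 35, 0, 0, 0], [-29, 0, 75, 0, 0, 0], [-30, 0, 115, 0, 0, 0]])

```text
t: 23.73
position: [0.528, -0.021, 0.0798]
orientation: [0.001, -2.218, 2.218]
ft_force: [0.0, -0.0, -0.8]
width: 0.007
```

Emit:
drive_tool(motion=[[0, 0, 40, 0, 0, 0], [0, 0, 80, 0, 0, 0], [0, 0, 110, 0, 0, 0], [0, 0, 115, 0, 0, 0], [2, 0, 115, 0, 0, 0]])

```text
t: 24.15
position: [0.5245, -0.1391, 0.0793]
orientation: [-0.008, -2.212, 2.214]
ft_force: [0.1, 0.6, 0.1]
width: 0.004
```

Run:
```python
from h import *
rep()
go([.4815,-.134,.08],toolR(180,0))
s=capture('side')[:,:,::-1];crop(s,200,180,160,110,5,'pics/s26.png')
```

```text
24.15 [ 0.5245 -0.1391  0.0793] [0.1274 0.5896 0.1199] 0.003942021427134858 [ 0.7263  0.5696 -0.6579  1.9235  0.474   0.8128 -1.7743]
[[-0.9999 -0.0052 -0.012 ]
 [ 0.012  -0.0011 -0.9999]
 [ 0.0052 -1.      0.0011]]
[43.0, -0.4, -4.6, -0.1, -0.7, 0.3]
```

View pics/s26.png

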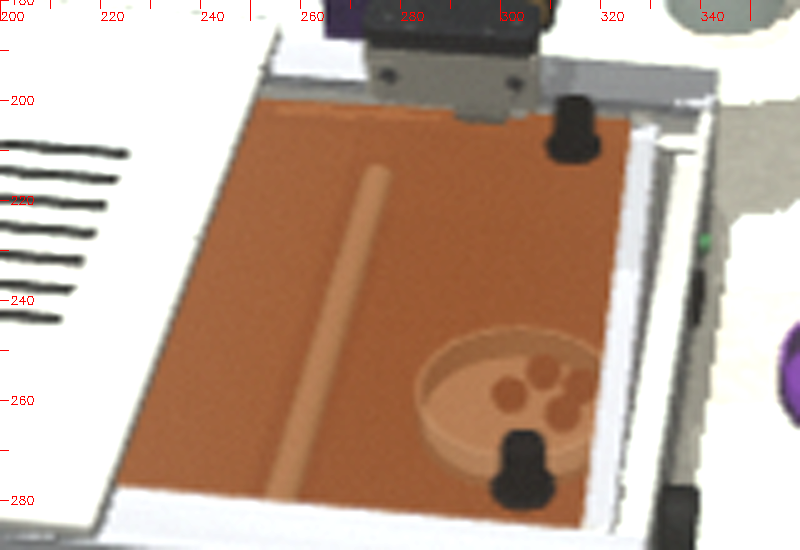

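Emit:
drive_tool(motion=[[8, 0, -2, 0, 0, 0], [16, 0, -4, 0, -0.7, 0], [24, 0, -4, 0, -0.7, 0], [30, 0, -4, 0, -0.7, 0], [35, 0, -4, 0, -0.7, 0]])

```text
t: 24.62
position: [0.4913, -0.1298, 0.0802]
orientation: [-0.011, 2.218, -2.217]
ft_force: [5.4, 1.5, -4.3]
width: 0.005
```

Emit:
drive_tool(motion=[[1, 0, 0, 0, 0, 0], [2, 0, 0, 0, 0, 0], [2, 0, 0, 0, 0, 0]])

```text
t: 24.87
position: [0.4898, -0.1303, 0.0803]
orientation: [-0.01, 2.219, -2.218]
ft_force: [3.8, 2.9, -1.8]
width: 0.005
```

Run:
```python
from h import *
rep()
s=capture('side')[:,:,::-1];crop(s,200,180,160,110,5,'pics/s27.png')
```

```text
24.8667 [ 0.4898 -0.1303  0.0803] [ 3.7559  2.866  -1.8321] 0.0045232361034271504 [ 0.7602  0.5171 -0.6792  2.0119  0.462   0.7698 -1.7587]
[[-1.     -0.0014  0.0076]
 [-0.0076  0.0005 -1.    ]
 [ 0.0014 -1.     -0.0005]]
```

View pics/s27.png

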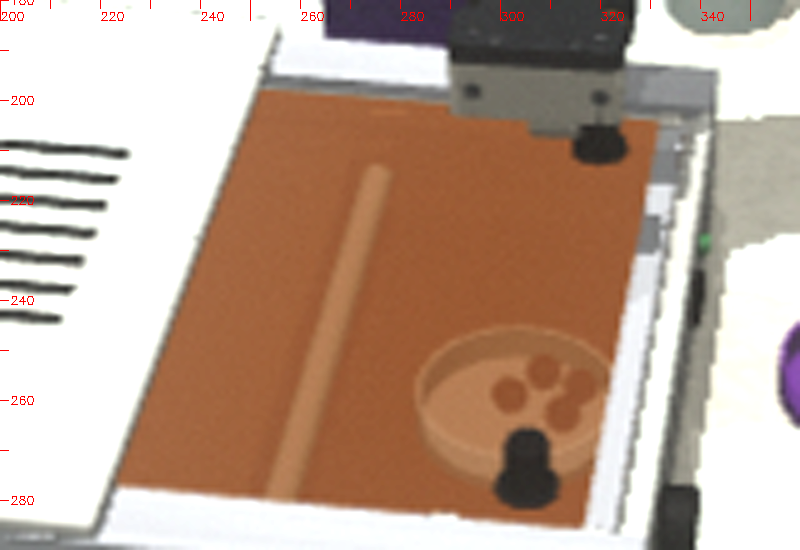

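Emit:
drive_tool(motion=[[2, 0, 0, 0, 0, 0], [4, 0, 0, 0, 0, 0], [5.5, 0, 0, 0, 0, 0], [5.5, 0, 0, 0, 0, 0]])

```text
t: 25.25
position: [0.4848, -0.1301, 0.0804]
orientation: [-0.009, 2.219, -2.217]
ft_force: [5.4, 3.6, -1.2]
width: 0.007
```

Emit:
drive_tool(motion=[[-15, 0, -3, 0, 0, 0], [-28, 0, -35, 0, 0, 0], [-28, 0, -75, 0, 0, 0], [-28, 0, -115, 0, 0, 0], [-28, 0, -155, 0, 0, 0]])

```text
t: 25.67
position: [0.5091, 0.0243, 0.0795]
orientation: [0.012, -2.219, 2.223]
ft_force: [1.3, -0.0, 0.6]
width: 0.007
```

Emit:
drive_tool(motion=[[0, 0, -35, 0, 0, 0], [0, 0, -62, 0, 0, 0], [0, 0, -67, 0, 0, 0], [2, 0, -67, 0, 0, 0]])

```text
t: 26.0
position: [0.5071, 0.0931, 0.0798]
orientation: [-0.017, 2.218, -2.218]
ft_force: [0.6, 0.2, 0.6]
width: 0.004
```

Run:
```python
from h import *
rep()
s=capture('side')[:,:,::-1];crop(s,200,180,160,110,5,'pics/s28.png')
```

```text
26.0 [0.5071 0.0931 0.0798] [0.6127 0.159  0.6272] 0.004099692123996746 [ 0.3274  0.5384 -0.6957  1.9884  0.4806  0.7878 -2.208 ]
[[-0.9999 -0.0043  0.0113]
 [-0.0113 -0.0003 -0.9999]
 [ 0.0043 -1.      0.0002]]
```

View pics/s28.png

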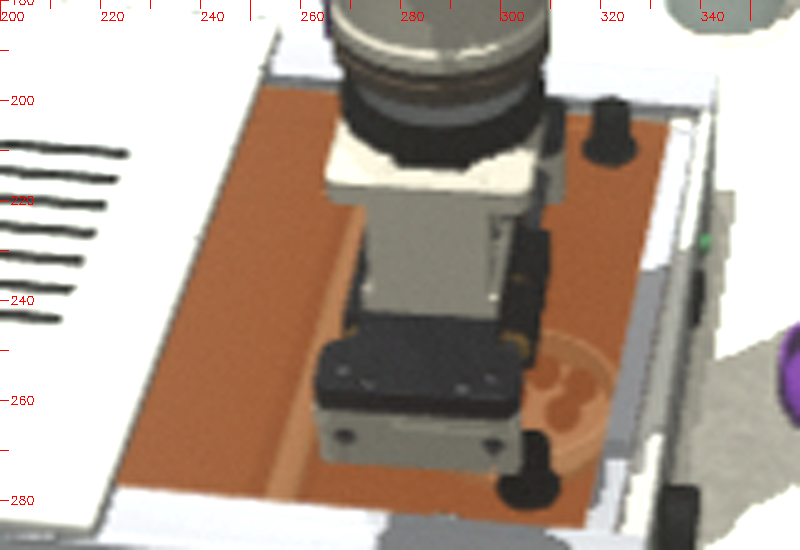

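Emit:
drive_tool(motion=[[4, 0, -4, 0, 0.6, 0], [8, 0, -4, 0, 0.6, 0], [11, 0, -4, 0, 0.6, 0], [14, 0, -4, 0, 0.6, 0], [17, 0, -4, 0, 0.6, 0]])

```text
t: 26.47
position: [0.4919, 0.0934, 0.08]
orientation: [-0.005, -2.217, 2.219]
ft_force: [5.1, 0.4, -3.4]
width: 0.005
```

Emit:
drive_tool(motion=[[2, 0, 0, 0, 0, 0], [3, 0, 0, 0, 0, 0], [3, 0, 0, 0, 0, 0]])

```text
t: 26.72
position: [0.4881, 0.0941, 0.08]
orientation: [-0.002, -2.217, 2.219]
ft_force: [4.2, -2.3, -1.5]
width: 0.007
```

Run:
```python
from h import *
rep()
s=capture('side')[:,:,::-1];crop(s,270,180,90,110,6,'pics/s29.png')
```

```text
26.7167 [0.4881 0.0941 0.08  ] [ 4.163  -2.343  -1.5245] 0.0066032617805290225 [ 0.3299  0.51   -0.7011  2.0333  0.4718  0.7649 -2.2338]
[[-1.     -0.0028 -0.0043]
 [ 0.0043 -0.0007 -1.    ]
 [ 0.0028 -1.      0.0007]]
```

View pics/s29.png

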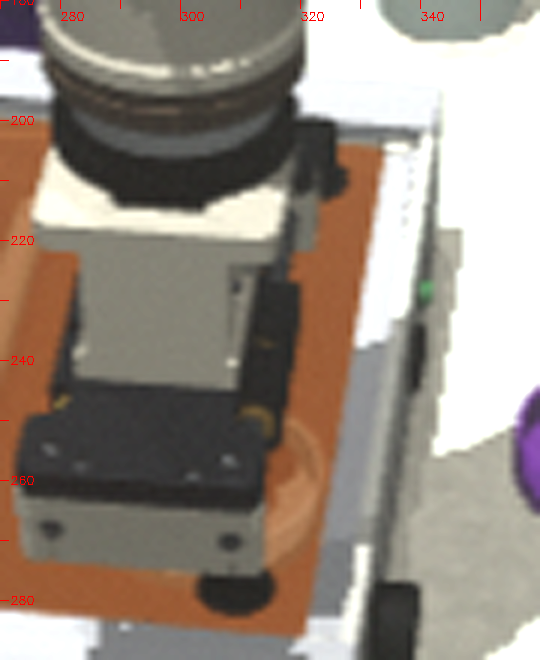

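Emit:
drive_tool(motion=[[1.5, 0, 0, 0, 0, 0], [3, 0, 0, 0, 0, 0], [4, 0, 0, 0, 0, 0], [4, 0, 0, 0, 0, 0]])

```text
t: 27.1
position: [0.4878, 0.0943, 0.0805]
orientation: [-0.009, -2.222, 2.219]
ft_force: [13.2, -3.7, -9.8]
width: 0.005
```

Run:
```python
from h import *
rep()
s=capture('side')[:,:,::-1];crop(s,270,180,90,110,6,'pics/s30.png')
```

```text
27.1 [0.4878 0.0943 0.0805] [13.2111 -3.6556 -9.8335] 0.005246972929564302 [ 0.3314  0.505  -0.7017  2.0392  0.4723  0.7567 -2.2357]
[[-1.      0.0033 -0.005 ]
 [ 0.005   0.001  -1.    ]
 [-0.0033 -1.     -0.001 ]]
```

View pics/s30.png

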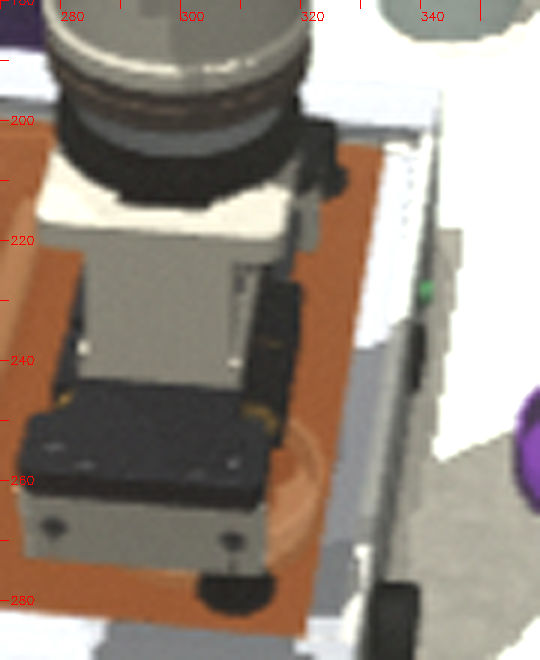

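Emit:
drive_tool(motion=[[-18, 0, 0, 0, 0, 0], [-28, 0, 30, 0, 0, 0], [-28, 0, 70, 0, 0, 0], [-28, 0, 110, 0, 0, 0], [-28, 0, 150, 0, 0, 0]])

```text
t: 27.57
position: [0.5098, -0.0554, 0.0794]
orientation: [0.005, -2.219, 2.217]
ft_force: [0.8, 0.0, -0.1]
width: 0.005
```

Emit:
drive_tool(motion=[[0, 0, 38, 0, 0, 0], [0, 0, 68, 0, 0, 0], [3, 0, 75, 0, 0, 0], [7, 0, 76, 0, 0, 0], [13, 0, 76, 0, 0, 0]])

```text
t: 27.98
position: [0.4971, -0.1301, 0.0796]
orientation: [0.001, -2.219, 2.216]
ft_force: [-0.0, 0.4, -0.5]
width: 0.004
```

Run:
```python
from h import *
rep()
go([.4830,-.134,.08],toolR(180,0))
```

```text
27.9833 [ 0.4971 -0.1301  0.0796] [-0.034   0.357  -0.4902] 0.0036610296327155233 [ 0.7485  0.5297 -0.6736  1.9926  0.4635  0.7804 -1.7723]
[[-1.     -0.0046 -0.0039]
 [ 0.0039  0.0013 -1.    ]
 [ 0.0046 -1.     -0.0013]]
[14.1, -0.3, 3.9, 0.1, -0.2, 0.3]
```

Emit:
drive_tool(motion=[[4, 0, 2, 0, 0, 0], [8, 0, 3, 0, 0, 0], [11, 0, 3, 0, 0, 0], [13, 0, 3, 0, 0, 0], [14, 0, 3, 0, 0, 0]])

```text
t: 28.4
position: [0.4837, -0.1334, 0.08]
orientation: [0.001, -2.218, 2.219]
ft_force: [1.6, 0.1, -1.6]
width: -0.0
```

Emit:
drive_tool(motion=[[1, 0, 0, 0, 0, 0], [2, 0, 0, 0, 0, 0], [2, 0, 0, 0, 0, 0]])

```text
t: 28.65
position: [0.4832, -0.1335, 0.0802]
orientation: [-0.002, -2.22, 2.219]
ft_force: [4.3, 2.0, -2.5]
width: 0.008
```

Emit:
drive_tool(motion=[[1, 0, 0, 0, 0, 0], [2, 0, 0, 0, 0, 0], [2, 0, 0, 0, 0, 0]])

```text
t: 28.9
position: [0.4824, -0.1336, 0.0804]
orientation: [-0.005, -2.221, 2.22]
ft_force: [8.6, 1.7, -4.5]
width: 0.0
```

Emit:
drive_tool(motion=[[1, 0, 0, 0, 0, 0], [1.5, 0, 0, 0, 0, 0], [1.5, 0, 0, 0, 0, 0]])

```text
t: 29.15
position: [0.4822, -0.1336, 0.0806]
orientation: [0.008, 2.222, -2.22]
ft_force: [9.9, 2.4, -8.4]
width: 0.007
```

Run:
```python
from h import *
rep()
s=capture('side')[:,:,::-1];crop(s,270,180,90,110,6,'pics/s31.png')
t=capture('top')[:,:,::-1];crop(t,245,140,155,120,5,'pics/t31.png')
```

```text
29.15 [ 0.4822 -0.1336  0.0806] [ 9.8738  2.4286 -8.3592] 0.007012258388674739 [ 0.7761  0.5041 -0.6806  2.0312  0.4571  0.7554 -1.7571]
[[-1.      0.0038 -0.003 ]
 [ 0.003   0.0009 -1.    ]
 [-0.0038 -1.     -0.0009]]
```

View pics/s31.png

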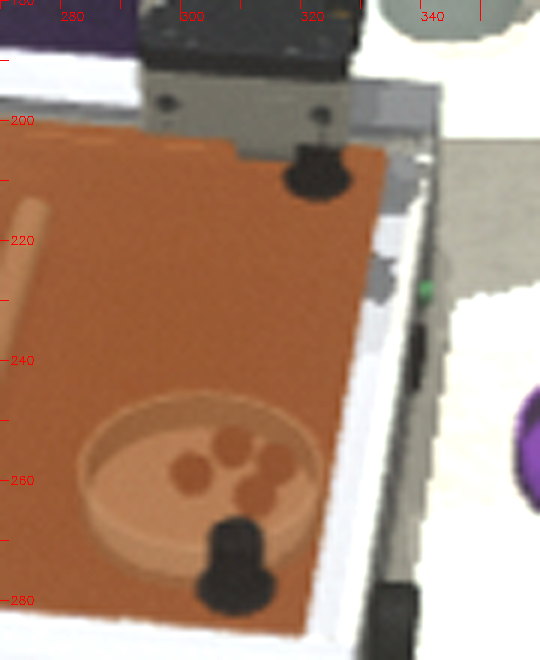

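View pics/t31.png

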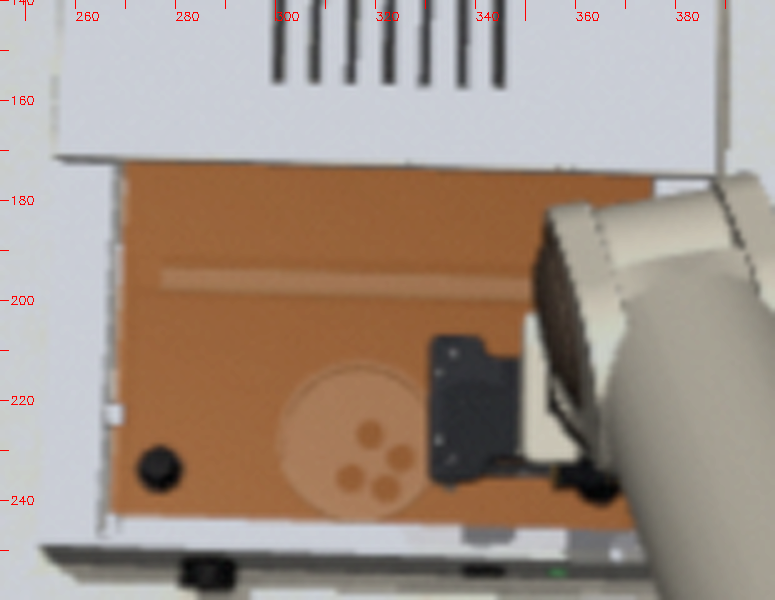

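Emit:
drive_tool(motion=[[-18, 0, 0, 0, 0, 0], [-30, 0, -30, 0, 0, 0], [-30, 0, -70, 0, 0, 0], [-30, 0, -110, 0, 0, 0], [-30, 0, -150, 0, 0, 0]])

```text
t: 29.67
position: [0.5082, 0.0162, 0.0795]
orientation: [-0.001, -2.215, 2.217]
ft_force: [0.3, 0.8, 0.6]
width: 0.004
```

Emit:
drive_tool(motion=[[0, 0, -40, 0, 0, 0], [0, 0, -78, 0, 0, 0], [3, 0, -81, 0, 0, 0], [7, 0, -81, 0, 0, 0], [12, 0, -81, 0, 0, 0]])

```text
t: 30.08
position: [0.4964, 0.096, 0.0795]
orientation: [0.002, -2.216, 2.219]
ft_force: [-0.5, -0.9, 0.6]
width: 0.008
```

Emit:
drive_tool(motion=[[2, 0, 0, 0, 0, 0], [4, 0, 0, 0, 0, 0], [6, 0, 0, 0, 0, 0], [7, 0, 0, 0, 0, 0], [7, 0, 0, 0, 0, 0]])

```text
t: 30.5
position: [0.4902, 0.0958, 0.0798]
orientation: [-0.002, -2.216, 2.218]
ft_force: [0.5, -0.0, -0.5]
width: 0.004
```

Emit:
drive_tool(motion=[[2, 0, 0, 0, 0, 0], [3, 0, 0, 0, 0, 0], [4, 0, 0, 0, 0, 0], [5, 0, 0, 0, 0, 0], [5, 0, 0, 0, 0, 0]])

```text
t: 30.92
position: [0.488, 0.0964, 0.0803]
orientation: [-0.007, -2.22, 2.219]
ft_force: [7.2, -0.6, -5.7]
width: 0.004
```

Emit:
drive_tool(motion=[[1, 0, 0, 0, 0, 0], [1.5, 0, 0, 0, 0, 0], [1.5, 0, 0, 0, 0, 0]])

```text
t: 31.17
position: [0.4879, 0.0965, 0.0805]
orientation: [-0.01, -2.222, 2.219]
ft_force: [10.6, -0.9, -8.1]
width: 0.005
```

Emit:
drive_tool(motion=[[-15, 0, 0, 0, 0, 0], [-20, -25, 0, 0, 0, 0], [-20, -60, 0, 0, 0, 0], [-20, -100, -5, 0, 0, 0], [-20, -140, -10, 0, 0, 0]])

```text
t: 31.58
position: [0.5031, 0.1068, 0.2206]
orientation: [0.003, -2.217, 2.216]
ft_force: [1.3, -0.3, -0.2]
width: 0.005
```

Emit:
drive_tool(motion=[[0, -20, -35, 0, 0, 0], [0, -40, -70, 0, 0, 0], [0, -60, -105, 0, 0, 0], [0, -60, -140, 0, 0, 0], [0, -60, -175, 0, 0, 0]])

```text
t: 32.0
position: [0.5055, 0.2837, 0.2815]
orientation: [-0.004, -2.219, 2.218]
ft_force: [-0.4, -0.2, -0.5]
width: 0.008
```

Emit:
drive_tool(motion=[[0, 0, -35, 0, 0, 0], [0, 0, -70, 0, 0, 0], [0, 0, -105, 0, 0, 0], [0, 0, -105, 0, 0, 0]])

```text
t: 32.33
position: [0.5002, 0.3966, 0.2797]
orientation: [-0.017, 2.227, -2.214]
ft_force: [-1.0, 1.5, -0.2]
width: 0.003
```

Run:
```python
from h import *
rep()
s=capture('side')[:,:,::-1];cv2.imwrite('pics/sf.png',s)
t=capture('top')[:,:,::-1];cv2.imwrite('pics/tf.png',t);crop(t,245,140,155,120,5,'pics/t32.png')
crop(s,270,180,90,110,6,'pics/s32.png')
```

```text
32.3333 [0.5002 0.3966 0.2797] [-0.9524  1.4645 -0.1882] 0.0033686465439644116 [-0.1623  0.5137 -0.783   1.5117  0.3623  1.2687 -2.551 ]
[[-0.9999 -0.0065  0.0084]
 [-0.0085  0.0058 -0.9999]
 [ 0.0065 -1.     -0.0059]]
```

View pics/sf.png

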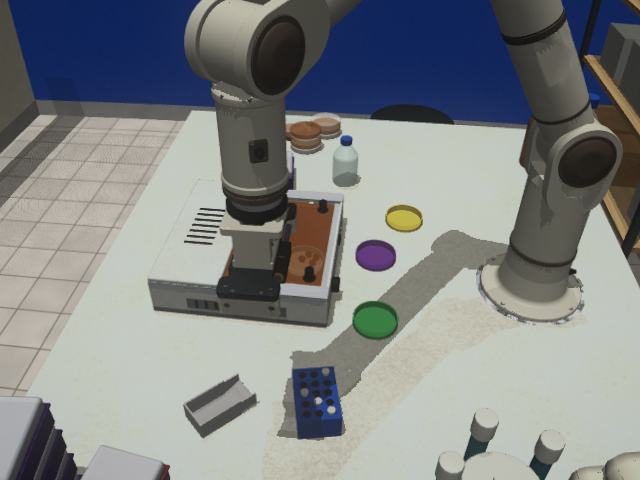

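View pics/t32.png

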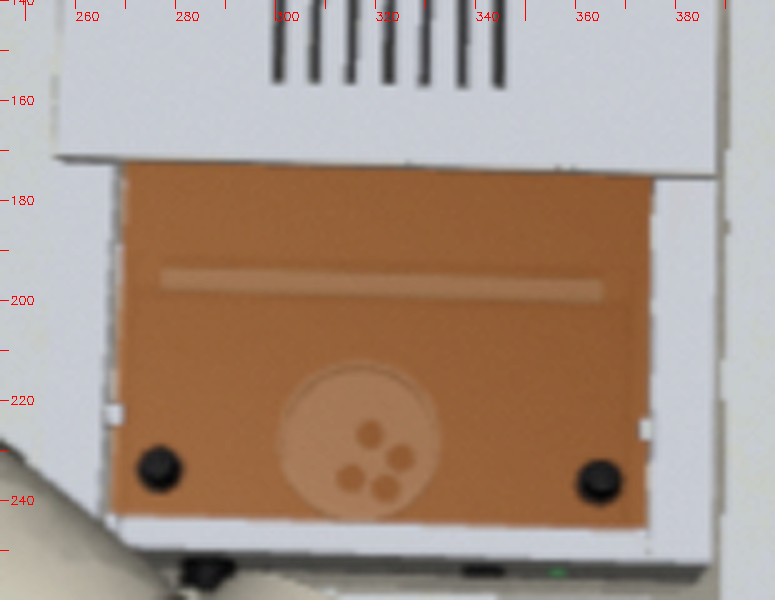

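View pics/s32.png

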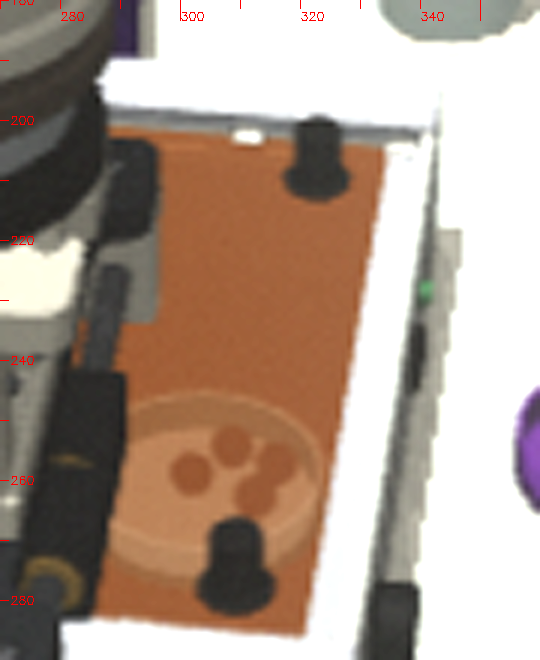

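View pics/tf.png

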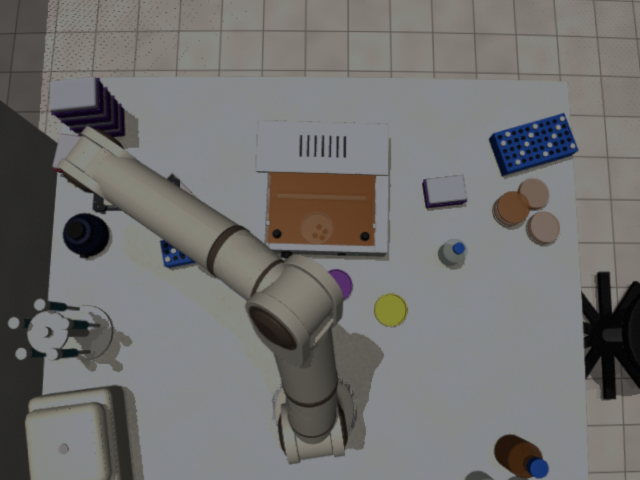

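Emit:
drive_tool(motion=[[0, -5, 15, 0, -2, 0], [0, -10, 30, 0, -5, 0], [0, -10, 40, 0, -8, 0], [0, -10, 40, 0, -8, 0]])

```text
t: 32.77
position: [0.5071, 0.3422, 0.2895]
orientation: [-0.146, 2.151, -2.158]
ft_force: [-0.1, -0.4, -0.0]
width: 0.006
```

Run:
```python
from h import *
from workcell import close_job
rep(); print(close_job())
```

```text
32.7667 [0.5071 0.3422 0.2895] [-0.0822 -0.4217 -0.0376] 0.0058436213462662 [-0.0429  0.4642 -0.8203  1.5657  0.35    1.2697 -2.3553]
[[-0.9913 -0.003   0.1318]
 [-0.1318 -0.0033 -0.9913]
 [ 0.0034 -1.      0.0029]]
the job is handed in; nothing more can be done
None
```

I poured the four balls into the glass dish with the lip held low over it and set the empty boat upright back in its own place beside the box. I then pushed the glass cover home in alternating strokes, and handed the job in at about 33 s.

- **Balls and boat:** the last pictures show all four balls in the dish under the glass, and the boat standing empty and clear of the box.
- **Cover:** each knob stopped firmly when pushed at about 10 N (13 N at most). The left stop gave the same position on a second push, and the front strip looks equally wide at both ends. The left-to-right difference of about 5.6 mm fits the box's roughly 1.2° yaw to within about 1 mm.
- **Bystanders:** the rack, tip box and bottle look unmoved in the pictures. I did not measure their positions again.
- **Near limit:** while backing away, the last joint came within about 0.02 rad of its range limit. I turned it back before handing in.
- **Disagreement:** the two cameras differed by up to about 5 mm on the knob positions, so I relied on contact force to confirm the cover was home.

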